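Lane changeover at the carton packing station

ROBOT

A 6-joint arm with a two-finger parallel gripper is mounted at the origin on the work surface. World frame = base frame: x ahead of the robot, y to its left, z up, the work surface at z = 0. Lengths are in m, angles in rad, forces in N, time in s.
With the tool pointing down it reaches from about 0.35 to 0.975 m from the base axis. Payload 4.9 kg.
Tool frame: the origin (TCP) lies midway between the tips of the shut fingers; the grasp point (between the pads) lies 19 mm behind it (ctrl.tcp_to_grasp is the distance from the TCP to the grasp point, in m); z points along the fingers, y is the line along which they close (so a half turn about z gives the same grasp; the last joint's range is limited). The gripper opens to 85 mm and grips with 20 to 120 N. Pads are 22 mm wide; open, the fingers measure 114 mm over their backs; the gripper's body (76 mm by 85 mm) begins 54 mm behind the grasp point. The pads swing forward as they close: fully open they stand 13 mm farther back than shut.
Start: joints at [1.116, 0.053, 1.613, -0, 1.476, -0.119], TCP at [0.206, 0.59, 0.231] pointing down, gripper open.
Joint ranges: [-3.01, 3.01], [-1.01, 2.22], [0.06, 2.58], [-1.02, 4.17], [0.09, 2.62], [-3.14, 3.14]. Speed limits (rad/s): [2.57, 2.57, 3.14, 3.14, 3.14, 3.14].

INTERFACE

Orientations are given as a rotation vector (axis times angle).
In Python, from station import ctrl gives the robot as it stands.
- The arm moves only by the shell command python3 jog.py 'ROWS' [FORCE]. ROWS is a JSON list of rows, 1 to 20 of them, each of 7 numbers: the finger opening in m, then dx, dy, dz in units of 50 mm, then a rotation vector rx, ry, rz in units of 0.05 rad; each row is the pose to reach, as a shift and turn from the pose commanded when the command began, along the tool's axes at that moment; what a row does not reach only later rows make up. A row lasts 1/12 s, in which the tool goes at most 0.0417 m and 0.125 rad, less where a joint would pass 70% of its speed; a pose out of reach is approached as far as the arm can. The fingers move at their own pace and stop on an object; FORCE is the grip in N (left out, the last holds). Time passes only in rows, so rows that do not move let the fingers close. It prints the time, the measured TCP pose, the force, the opening and the grip force at its end. Input that does not fit is refused with a message, and nothing moves.
- ctrl.get_obs(): the state, without advancing time (a new reading comes with each control period).
- ctrl.get_image(name): name is "side" or "top" or "wrist"; returns the picture (384x512x3 uint8, red, green, blue); there is no depth.
- ctrl.camera_params(name): a dict with "fx", "fy", "cx", "cy" (pixels), "T" (4x4, takes a point from camera to world coordinates); the wrist camera has in their place "tool_from_camera" (4x4, takes a point from camera to tool coordinates, whose origin is the TCP and whose axes are the flange's). Camera axes: x right, y down, z forward; pixel columns grow to the right and rows downward; lengths in m; the calibration is good to about 2 mm. A picture is of the moment at which its call begins: read the wrist's pose just before it. camera_params takes no time and is no camera call.
- ctrl.finish_job(): hands the job in; it is judged then, once.
The state is a dict: "t": time; "q": joint angles; "dq": joint speeds; "effort": joint torques, N m; "tool_pos": TCP position; "tool_rot": TCP orientation; "contact_force": force on the tool from outside, world axes, zero at the start; "wrist_torque": the same for the moment, N m; "opening": finger opening in m; "grip_force": force on a finger pad.
Only numpy, scipy, OpenCV 4.12 (cv2) and the standard library are available. Lean on these libraries where they do the work, as an engineer would, in place of code of your own. Each camera call takes 0.05 s, during which the arm holds its last target. There are 200 camera calls.

TASK

Change the packing station over to the other feed: first move the selector lever to its upright centre off position, pause there a second or two and leave it off while you work; then lay the straightedge flat on the white board, flush along the front face of the stop block and about centred on it, and after that stand every carton upright on one of its thin sides (an end or a long edge, not a broad face) on the free part of the board in front of the straightedge. Last, with everything standing in place, throw the selector fully over to the other side, the one with two dots; leave the other things on the bench alone.

Things in the scene. Friction and masses are not known exactly. Their poses are not given: they have to be found in the camera images.
- station: Packing station fixed to the bench (place and turn vary): white plastic board 200 (x) by 260 (y) mm, 10 mm thick, and along its far (+x) side a dark steel stop block 40 mm deep (x), 240 mm long (y), rising 40 mm above the board. Origin: centre of the board's underside, z up.
- stop_face (a point): Middle of the foot of the stop block's front face, level with the board's top; axes as the station's: z up, x straight into the block, y along the face to the left. The free part of the board runs from 0 to -160 mm in x and from -130 to 130 mm in y.
- straightedge: Loose aluminium straightedge, 0.28 to 0.42 kg, same either way round: flat base 66 mm wide (x), 200 mm long (y), 10 mm thick; grip rib along the middle of its top, 14 mm thick (x), 120 mm long (y), from 10 to 44 mm above the underside. Origin: centre of the underside, z up; 33 mm before the stop face when flush. Starts flat on the bench.
- selector (a joint): Selector lever angle, rad: 0 = upright, centre off; -0.7 = hard over to the one-dot side; +0.7 = hard over to the two-dot side. Starts near -0.6. It stays where it is left (friction only, about 2 N sideways at the ball, no detents).
- selector_knob (a point): Centre of the black ball, 30 mm across, on top of the selector lever, 88 mm from the pivot. The lever rod below it is 12 mm thick.
- selector_pivot (a point): The lever's pivot, 40 mm above the bench, in the fixed grey selector box 90 (x) by 150 (y) by 50 mm high. Axes: z up, x the hinge line, y the way the ball swings: at a positive joint angle the ball leans to +y of this frame, the two-dot side.
- carton1_mid (a point): Centre of a closed cardboard carton (there are two to four, all alike; some may be absent), 110 mm (x) by 64 mm (y) by 30 mm thick (z), 0.1 to 0.2 kg, with a paper band lengthwise. Starts flat on the bench (z vertical). Standing on a small end its centre is 55 mm above the board, standing on a long thin edge 32 mm.
- carton1: The same carton as the point of that number; this origin is the centre of its broad underside, 15 mm below the centre along its z.
- carton2_mid (a point): Centre of another such carton, same size and axes; may be absent.
- carton2: The same carton as the point of that number; this origin is the centre of its broad underside, 15 mm below the centre along its z.
- carton3_mid (a point): Centre of another such carton, same size and axes; may be absent.
- carton3: The same carton as the point of that number; this origin is the centre of its broad underside, 15 mm below the centre along its z.
- carton4_mid (a point): Centre of another such carton, same size and axes; may be absent.
- carton4: The same carton as the point of that number; this origin is the centre of its broad underside, 15 mm below the centre along its z.
- nozzle: Bystander: white plastic filler nozzle, 72 mm wide foot, 75 mm tall. Leave alone.
- tape_roll: Bystander: roll of paper tape, 90 mm across, 40 mm high. Leave alone.
- jug: Bystander: steel cup, 84 mm across, 100 mm tall. Leave alone.
- wrench: Bystander: wrench lying flat. Leave alone.
- scraper: Bystander: hand scraper lying flat, 170 mm long. Leave alone.
- jar: Bystander: white jar, 64 mm across, 90 mm tall. Leave alone.
- weight: Bystander: steel check weight, 60 mm across, 40 mm tall. Leave alone.

How it is judged:
By the outcome, as a careful person would: the job done as asked, in the order asked, and still so for the second after the job is handed in, with the robot touching nothing.
Of carton1, carton2, carton3, carton4 only 2 to 4 are there at a start; the rules pass over those that are not, and their reading is None.
At some moment in a run one of straightedge, carton1, carton2, carton3, carton4 may be knocked a few centimetres aside while the robot is not near it.
Once in a run the grip may slacken for a moment while it holds something.
It also fails if it takes over 210 s, if anything falls off the work surface, if the arm or the gripper's body presses on something with over 40 N, if the wrist force passes 120 N, or if a joint passes its speed limit or range.

## Working session

There is one attempt and no reset: what is moved stays moved. The work goes in short steps, Python scripts to look and compute and a shell command to move; the robot and the scene stay as the last step left them, time stands still between calls to the robot, and variables do not carry over. Pictures are saved under pics/ and viewed, at most 14 in all, crops included, and the job is handed in when it is done.

```bash
ls; mkdir -p pics; python3 - <<'E'
from station import ctrl
import cv2
o=ctrl.get_obs();print(o)
for n in("side","top"):
    cv2.imwrite(f"pics/{n}0.png",cv2.resize(ctrl.get_image(n)[:,:,::-1],(800,600),interpolation=cv2.INTER_CUBIC))
    p=ctrl.camera_params(n);print(n,p)
print(ctrl.camera_params("wrist"))
E
```

```text
jog.py
pics
station.py
  5 jog.py
  3 station.py
  8 total
{'t': 0.0, 'q': array([ 1.11596620e+00,  5.33603870e-02,  1.61429300e+00, -7.16848117e-05,
        1.47601142e+00, -1.19036812e-01]), 'dq': array([0.00043812, 0.00145605, 0.00011375, 0.00099789, 0.00023317,
       0.00101159]), 'effort': array([ 6.56818975e-04, -3.93683803e+01, -3.70174456e+01, -2.58724464e-05,
        7.06340492e-03,  5.71570204e-07]), 'tool_pos': array([0.20571129, 0.58951084, 0.23006144]), 'tool_rot': array([-0.52489082, -3.09690646,  0.00315305]), 'contact_force': array([ 0.25798105, -0.0670141 ,  1.11238272]), 'wrist_torque': array([-0.04225877, -0.05373391,  0.05448007]), 'grip_force': 0.0, 'opening': 0.08593361480872176}
side {'fx': 368.25648053758465, 'fy': 368.25648053758465, 'cx': 252.9116839658761, 'cy': 192.36965654285692, 'T': array([[-0.98906337, -0.09234873,  0.11500154,  0.441006  ],
       [-0.14734679,  0.65316697, -0.74273941,  0.79597814],
       [-0.00652417, -0.75156145, -0.65963082,  0.85898362],
       [ 0.        ,  0.      
[... 154 characters left out ...]
.00159835, -0.98816338,  0.15339677,  0.43394841],
       [-0.99927044, -0.00427506, -0.03795153, -0.02569916],
       [ 0.0381581 , -0.15334552, -0.98743562,  1.09258014],
       [ 0.        ,  0.        ,  0.        ,  1.        ]])}
{'fx': 322.7926195018554, 'fy': 322.7926195018554, 'cx': 253.84254305071457, 'cy': 189.13774019936517, 'tool_from_camera': array([[ 8.47390249e-04, -9.50128384e-01, -3.11857878e-01,
         7.97373314e-02],
       [ 9.99999244e-01,  1.08309837e-03, -5.82614416e-04,
        -1.38493357e-03],
       [ 8.91331253e-04, -3.11857148e-01,  9.50128583e-01,
        -1.42543099e-01],
       [ 0.00000000e+00,  0.00000000e+00,  0.00000000e+00,
         1.00000000e+00]])}
```
View pics/top0.png

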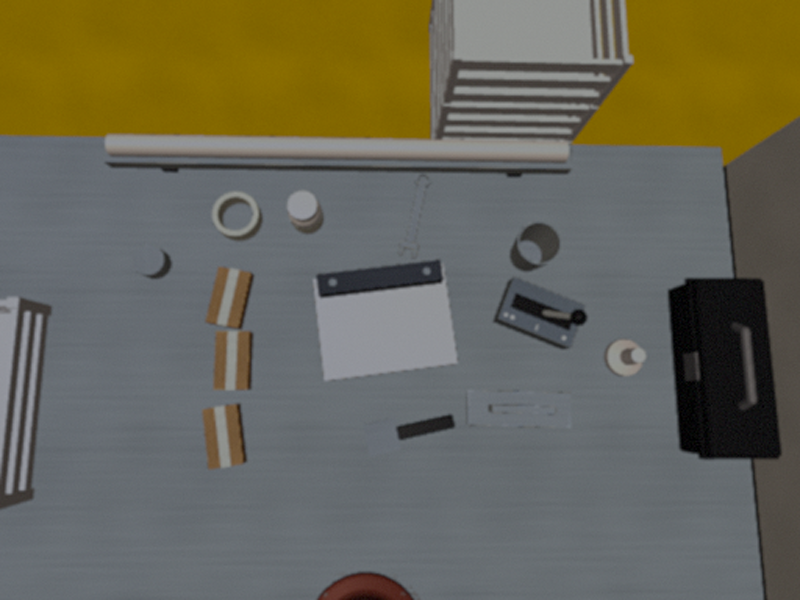

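View pics/side0.png

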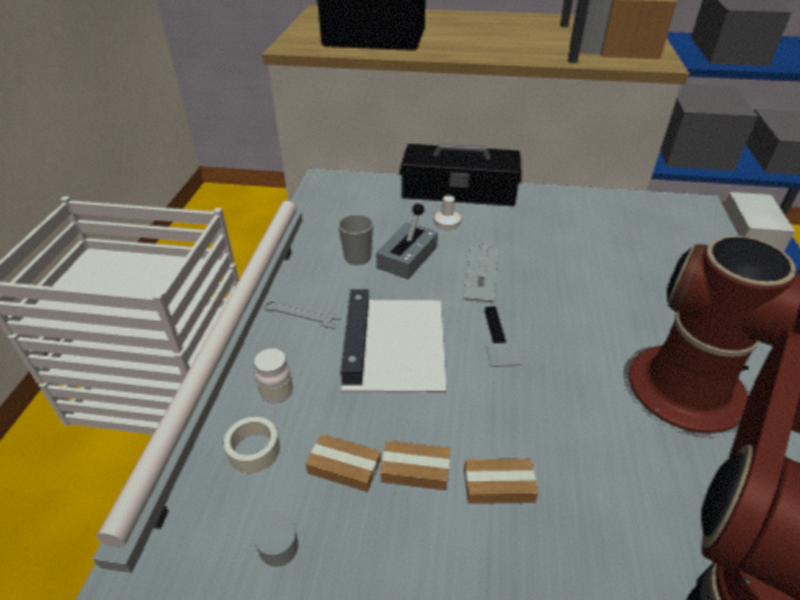

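Three cartons are on the left at pixels (230,297), (232,360) and (224,437). The station is in the middle, the straightedge is at (519,409), and the selector is at (540,313) with its ball at (578,317), leaning right. I'll fit poses from these pixels and overlay wireframes to check them.

```bash
cat > h.py <<'E'
import numpy as np, cv2
from scipy.spatial.transform import Rotation as R
from scipy.optimize import least_squares
from station import ctrl
def cam(n):
    p=ctrl.camera_params(n); K=np.array([[p['fx'],0,p['cx']],[0,p['fy'],p['cy']],[0,0,1]])
    if n=='wrist':
        o=ctrl.get_obs(); T=np.eye(4); T[:3,:3]=R.from_rotvec(o['tool_rot']).as_matrix(); T[:3,3]=o['tool_pos']
        return K,T@p['tool_from_camera']
    return K,p['T']
def proj(C,P):
    K,T=C; P=np.atleast_2d(P); c=(P-T[:3,3])@T[:3,:3]; u=c@K.T; return u[:,:2]/u[:,2:]
def unproj(C,uv,z):
    K,T=C; d=T[:3,:3]@np.linalg.inv(K)@np.append(uv,1); return T[:3,3]+d*(z-T[2,3])/d[2]
def fit(cams,pts,local,x0):
    """fit x,y,yaw: cams list, pts list of Nx2, local list of Nx3"""
    def f(p):
        r=[]
        for C,u,l in zip(cams,pts,local): r.append((proj(C,pl(p,l))-u).ravel())
        return np.concatenate(r)
    s=least_squares(f,x0,loss='soft_l1'); return s.x,np.sqrt(np.mean(s.fun**2))
def pl(p,l):
    c,s=np.cos(p[2]),np.sin(p[2]); l=np.atleast_2d(l).astype(float)
    return np.c_[p[0]+c*l[:,0]-s*l[:,1],p[1]+s*l[:,0]+c*l[:,1],l[:,2]]
def box(x0,x1,y0,y1,z0,z1):
    v=np.array([[x,y,z] for x in(x0,x1) for y in(y0,y1) for z in(z0,z1)],float)
    e=[(0,1),(2,3),(4,5),(6,7),(0,2),(1,3),(4,6),(5,7),(0,4),(1,5),(2,6),(3,7)]
    return v,e
def draw(im,C,P,e,s,col):
    q=(proj(C,P)+.5)*s-.5
    for a,b in e: cv2.line(im,tuple(int(v) for v in np.round(q[a])),tuple(int(v) for v in np.round(q[b])),col,1)
def cartons(im,C,z=0.03):
    h=cv2.cvtColor(im,cv2.COLOR_RGB2HSV)
    m=((h[...,0]>5)&(h[...,0]<20)&(h[...,1]>100)&(h[...,2]>60)).astype(np.uint8)*255
    return m
def shift(pos,Rm):
    """tool-frame shift and rotvec from present pose to world pose"""
    o=ctrl.get_obs(); R0=R.from_rotvec(o['tool_rot'])
    return np.round(R0.inv().apply(np.array(pos)-o['tool_pos']),4), np.round((R0.inv()*R.from_matrix(Rm)).as_rotvec(),3)
def down(yaw): # tool z down, tool y along (cos yaw, sin yaw)
    y=np.array([np.cos(yaw),np.sin(yaw),0]); z=np.array([0,0,-1.]); return np.c_[np.cross(y,z),y,z]
E
python3 - <<'E'
from h import *
C=cam('top'); S=800/512
px=lambda *a:(np.array(a,float)+.5)/S-.5
im=ctrl.get_image('top')
out={}
x,r=fit([C],[px((325,380),(457,363),(314,276),(441,261))],[np.array([[-.1,.13,.01],[-.1,-.13,.01],[.1,.12,.05],[.1,-.12,.05]])],[.55,.05,.1]);print('station',x,r);st=x
x,r=fit([C],[px((467,390),(570,390),(571,428),(467,427))],[np.array([[.033,.1,.01],[.033,-.1,.01],[-.033,-.1,.01],[-.033,.1,.01]])],[.35,-.2,0]);print('se',x,r);se=x
x,r=fit([C],[px((515,279),(585,303),(572,348),(495,321))],[np.array([[.045,.075,.05],[.045,-.075,.05],[-.045,-.075,.05],[-.045,.075,.05]])],[.55,-.3,-.3]);print('sel',x,r);sl=x
b=unproj(C,px((578,317))[0],.112);print('ball',b, 'in sel',np.array([[np.cos(sl[2]),np.sin(sl[2])],[-np.sin(sl[2]),np.cos(sl[2])]])@(b[:2]-sl[:2]))
cs=[]
m=cartons(im,C); m=cv2.morphologyEx(m,cv2.MORPH_CLOSE,np.ones((15,15)))
for c in cv2.findContours(m,0,2)[0]:
    if cv2.contourArea(c)<150: continue
    q=cv2.boxPoints(cv2.minAreaRect(c)); W=np.array([unproj(C,p,.028) for p in q])
    e=[W[1]-W[0],W[2]-W[1]]; l=max(e,key=np.linalg.norm); a=np.arctan2(l[1],l[0]); a=(a+np.pi/2)%np.pi-np.pi/2
    k=[*W.mean(0)[:2],a]; cs.append(k); print('carton',np.round(k,4),[round(np.linalg.norm(v),4) for v in e],cv2.contourArea(c))
for n in('top',):
    B=cv2.resize(ctrl.get_image(n)[:,:,::-1],None,fx=3,fy=3,interpolation=cv2.INTER_CUBIC)
    for p,l in((st,box(-.1,.1,-.13,.13,0,.01)),(st,box(.06,.1,-.12,.12,.01,.05)),(se,box(-.033,.033,-.1,.1,0,.01)),(se,box(-.007,.007,-.06,.06,.01,.044)),(sl,box(-.045,.045,-.075,.075,0,.05)),*[(k,box(-.055,.055,-.032,.032,0,.03)) for k in cs]):
        draw(B,C,pl(p,l[0]),l[1],3,(0,255,0))
    cv2.imwrite('pics/ov_a.png',B[440:900,360:1130])
E
```

```text
station [ 0.56975114 -0.03399132  0.13198663] 0.6923887866767766
se [ 0.40132426 -0.29300959 -0.01003551] 0.6383631256046145
sel [ 0.58296774 -0.33263219 -0.34394923] 0.9995547341904092
ball [ 0.56623071 -0.3804443   0.112     ] in sel [ 0.00036587 -0.05065562]
carton [ 8.9100e-02 -6.0000e-04  1.5575e+00] [np.float64(0.1427), np.float64(0.0394)] 544.5
carton [0.4826 0.2618 0.0182] [np.float64(0.3711), np.float64(0.0845)] 2459.0
```

View pics/ov_a.png

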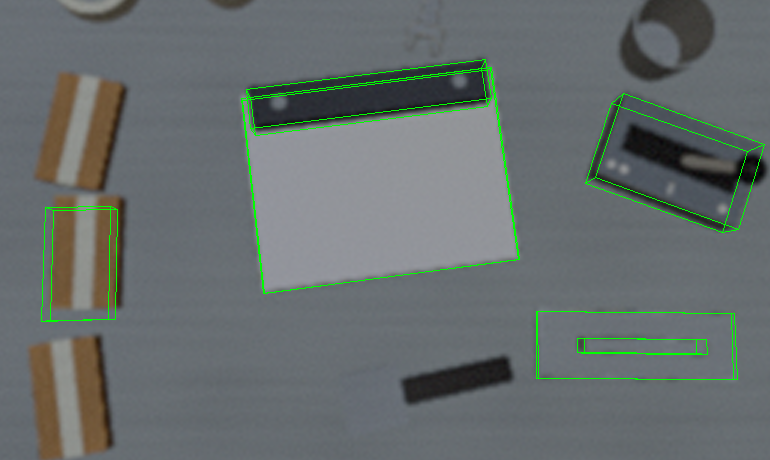

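Station, straightedge and selector fit well. The two dots are at crop (617,165) and the one dot at (722,208), so the two-dot side is +y of my selector frame. The carton fit needs a better method, which can wait. Lever first.

```bash
python3 - <<'E'
from h import *
b=[.5662,-.3804]
for y in(-.344,-.344+np.pi): print(shift([*b,.2],down(y)))
E
```

```text
(array([-0.66  , -0.7971,  0.0315]), array([-1.000e-03,  1.000e-03,  1.579e+00]))
(array([-0.66  , -0.7971,  0.0315]), array([-1.000e-03, -1.000e-03, -1.563e+00]))
```

Units first: shifts go in units of 50 mm and turns go in units of 0.05 rad. So -0.797 m is -15.94, -0.66 m is -13.2, 1.579 rad is 31.58.

```bash
python3 jog.py '[[0.06, -3.2, -4, 0, 0, 0, 8], [0.06, -6.6, -8, 0, 0, 0, 16], [0.06, -6.6, -8, 0, 0, 0, 16], [0.06, -6.6, -8, 0, 0, 0, 16], [0.06, -6.6, -8, 0, 0, 0, 16], [0.06, -6.6, -8, 0, 0, 0, 16], [0.06, -6.6, -8, 0, 0, 0, 16], [0.06, -13.2, -15.94, 0.6, 0, 0, 31.58], [0.06, -13.2, -15.94, 0.6, 0, 0, 31.58], [0.06, -13.2, -15.94, 0.6, 0, 0, 31.58], [0.06, -13.2, -15.94, 0.6, 0, 0, 31.58], [0.06, -13.2, -15.94, 0.6, 0, 0, 31.58], [0.06, -13.2, -15.94, 0.6, 0, 0, 31.58], [0.06, -13.2, -15.94, 0.6, 0, 0, 31.58], [0.06, -13.2, -15.94, 0.6, 0, 0, 31.58], [0.06, -13.2, -15.94, 0.6, 0, 0, 31.58], [0.06, -13.2, -15.94, 0.6, 0, 0, 31.58], [0.06, -13.2, -15.94, 0.6, 0, 0, 31.58], [0.06, -13.2, -15.94, 0.6, 0, 0, 31.58], [0.06, -13.2, -15.94, 0.6, 0, 0, 31.58]]' 20; python3 - <<'E'
from h import *
o=ctrl.get_obs();print(o['q'])
print(shift([.5662,-.3804,.2],down(-.344)))
E
```

```text
t: 1.87
tool_pos: [0.496, -0.1929, 0.2092]
tool_rot: [-2.57, -1.807, -0.0]
contact_force: [0.1, 1.3, 0.7]
opening: 0.06
grip_force: 0.0
[-5.10922057e-01 -1.56098686e-01  1.85114938e+00  1.66522202e-04
  1.44655500e+00 -1.66166997e-01]
(array([-0.1527,  0.1294,  0.0091]), array([ 0.   , -0.   , -0.001]))
```

Converted, -0.1527 m is -3.054, 0.1294 m is 2.588.

```bash
python3 jog.py '[[0.06, -3.054, 2.588, 0, 0, 0, 0], [0.06, -3.054, 2.588, 0, 0, 0, 0], [0.06, -3.054, 2.588, 0, 0, 0, 0], [0.06, -3.054, 2.588, 0, 0, 0, 0], [0.06, -3.054, 2.588, 0, 0, 0, 0], [0.06, -3.054, 2.588, 0, 0, 0, 0], [0.06, -3.054, 2.588, 0, 0, 0, 0], [0.06, -3.054, 2.588, 0, 0, 0, 0]]' 20; python3 - <<'E'
from h import *
C=cam('wrist');im=ctrl.get_image('wrist');cv2.imwrite('pics/w1.png',im[:,:,::-1])
print(proj(C,[.5662,-.3804,.1126]));print(ctrl.get_obs()['t'])
E
```

```text
t: 2.53
tool_pos: [0.5659, -0.3777, 0.2088]
tool_rot: [-2.568, -1.807, 0.0]
contact_force: [0.4, 0.7, 0.7]
opening: 0.0601
grip_force: 0.0
[[254.9589818  192.33748708]]
2.5833
```

View pics/w1.png

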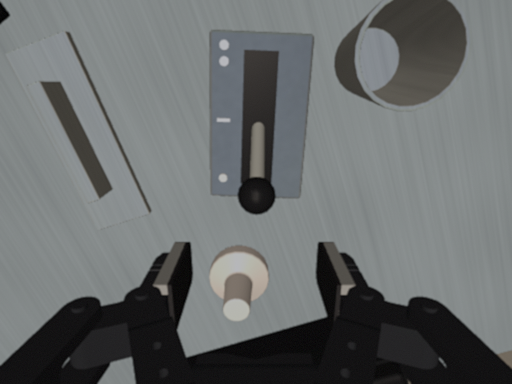

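Ball at (257,195), predicted (255,192), so the fit is about 2 mm out. I'll descend and grip it across the hinge line, and refit the selector box using its wrist-view corners too.

```bash
python3 - <<'E'
from h import *
C=cam('top'); W=cam('wrist'); S=800/512
px=lambda *a:(np.array(a,float)+.5)/S-.5
L=np.array([[.045,.075,.05],[.045,-.075,.05],[-.045,-.075,.05],[-.045,.075,.05]])
a=px((515,279),(585,303),(572,348),(495,321)); w=np.array([(313,34),(300,197),(211,196),(210,30)],float)
print(fit([W],[w],[L],[.58,-.33,-.34]),fit([W,C],[w,a],[L,L],[.58,-.33,-.34]))
print(unproj(W,np.array([256.5,195]),.1126))
E
python3 jog.py '[[0.06, 0, -0.04, 0.8, 0, 0, 0], [0.06, 0, -0.04, 1.6, 0, 0, 0], [0.06, 0, -0.04, 2.3, 0, 0, 0], [0.06, 0, -0.04, 2.3, 0, 0, 0], [0.06, 0, -0.04, 2.3, 0, 0, 0], [0.02, 0, -0.04, 2.3, 0, 0, 0], [0.02, 0, -0.04, 2.3, 0, 0, 0], [0.02, 0, -0.04, 2.3, 0, 0, 0], [0.02, 0, -0.04, 2.3, 0, 0, 0], [0.02, 0, -0.04, 2.3, 0, 0, 0], [0.02, 0, -0.04, 2.3, 0, 0, 0], [0.02, 0, -0.04, 2.3, 0, 0, 0]]' 20
```

```text
(array([ 0.58527925, -0.33608093, -0.3750991 ]), np.float64(1.2302872121047947)) (array([ 0.5849303 , -0.33575009, -0.37100665]), np.float64(1.2862782010072598))
[ 0.56663212 -0.38251524  0.1126    ]
t: 3.58
tool_pos: [0.5669, -0.3798, 0.0985]
tool_rot: [2.562, 1.803, 0.003]
contact_force: [4.1, -4.6, 4.6]
opening: 0.0284
grip_force: 20.4
```

Converted, -0.0157 m is -0.314, -0.0155 m is -0.31.

```bash
python3 jog.py '[[0.02, 0.12, 0, -0.072, 0, 0, 0], [0.02, 0.24, 0, -0.132, 0, 0, 0], [0.02, 0.36, 0, -0.186, 0, 0, 0], [0.02, 0.48, 0.02, -0.236, 0, 0, 0], [0.02, 0.62, 0.02, -0.274, 0, 0, 0], [0.02, 0.76, 0.02, -0.298, 0, 0, 0], [0.02, 0.88, 0.02, -0.31, 0, 0, 0], [0.02, 1, 0.02, -0.314, 0, 0, 0], [0.02, 1, 0.02, -0.314, 0, 0, 0], [0.02, 1, 0.02, -0.314, 0, 0, 0], [0.02, 1, 0.02, -0.314, 0, 0, 0]]' 20; python3 - <<'E'
from h import *
b=unproj(cam('top'),np.zeros(2),0)
for n in('side','top'):
    C=cam(n); I=ctrl.get_image(n)[:,:,::-1]
    B=cv2.resize(I,None,fx=3,fy=3,interpolation=cv2.INTER_CUBIC)
    p=[int(v) for v in proj(C,[.585,-.3358,.08])[0]*3]
    cv2.imwrite(f'pics/lev_{n}.png',B[max(0,p[1]-150):p[1]+150,p[0]-200:p[0]+200])
E
```

```text
t: 4.5
tool_pos: [0.5857, -0.3324, 0.1139]
tool_rot: [2.56, 1.804, 0.007]
contact_force: [8.8, -2.9, 1.3]
opening: 0.0285
grip_force: 20.1
```

View pics/lev_side.png

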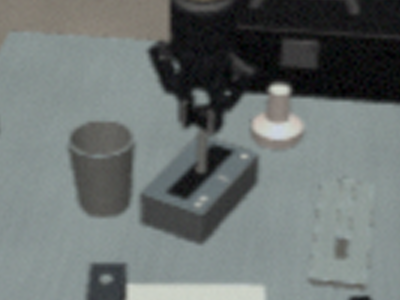

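The lever looks about upright (ball near crop (207,115), rod foot at (202,165)). I'll release, rise, and check with the wrist camera.

```bash
python3 jog.py '[[0.06, 0, 0, 0, 0, 0, 0], [0.06, 0, 0, 0, 0, 0, 0], [0.06, 0, 0, 0, 0, 0, 0], [0.06, 0, 0, 0, 0, 0, 0], [0.06, 0, 0, -0.8, 0, 0, 0], [0.06, 0, 0, -1.6, 0, 0, 0], [0.06, -0.4, 0, -2.4, 0, 0, 0], [0.06, -0.8, 0, -2.4, 0, 0, 0], [0.06, -0.8, 0, -2.4, 0, 0, 0], [0.06, -0.8, 0, -2.4, 0, 0, 0], [0.06, -0.8, 0, -2.4, 0, 0, 0], [0.06, -0.8, 0, -2.4, 0, 0, 0], [0.06, -0.8, 0, -2.4, 0, 0, 0]]' 20; python3 - <<'E'
from h import *
C=cam('wrist');im=ctrl.get_image('wrist')
for a in(-.1,0,.1):
    print(a,proj(C,pl([.585,-.3358,-.372],[[0,.088*np.sin(a),.04+.088*np.cos(a)]])))
B=cv2.resize(im[:,:,::-1],None,fx=1.5,fy=1.5);
L=box(-.045,.045,-.075,.075,0,.05);draw(B,C,pl([.585,-.3358,-.372],L[0]),L[1],1.5,(0,255,0))
cv2.imwrite('pics/w2.png',B)
E
```

```text
t: 5.68
tool_pos: [0.5683, -0.3671, 0.2283]
tool_rot: [-2.566, -1.808, 0.001]
contact_force: [0.4, -0.3, -0.0]
opening: 0.0604
grip_force: 0.0
-0.1 [[260.16528718 154.88040676]]
0 [[260.58918919 143.59850724]]
0.1 [[261.00359172 131.85205893]]
```

View pics/w2.png

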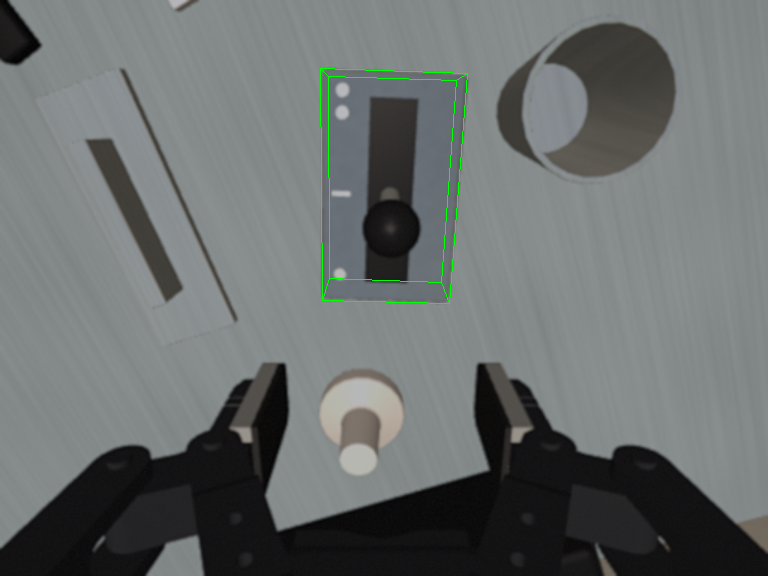

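Ball at (260,152) against 144 predicted for upright, which suggests about -0.07 rad. I'll cross-check numerically by finding the dark ball in the side and top views.

```bash
python3 - <<'E'
from h import *
n='wrist';C=cam(n);g=cv2.cvtColor(ctrl.get_image(n),cv2.COLOR_RGB2GRAY)
print(cv2.HoughCircles(cv2.GaussianBlur(g[60:220,180:340],(0,0),1),cv2.HOUGH_GRADIENT,1,50,param1=80,param2=10,minRadius=14,maxRadius=26)[0][:1]+[180,60,0])
tiles=[]
for n in('side','top'):
    C=cam(n); I=ctrl.get_image(n)
    p0=proj(C,[.585,-.3358,.1])[0].astype(int)
    B=cv2.resize(I[p0[1]-28:p0[1]+28,p0[0]-36:p0[0]+36,::-1],None,fx=8,fy=8,interpolation=cv2.INTER_CUBIC)
    for a,c in((-.1,(0,0,255)),(0,(0,255,0)),(.1,(255,0,0))):
        q=proj(C,pl([.585,-.3358,-.372],[[0,.088*np.sin(a),.04+.088*np.cos(a)]]))[0]; q=(q-(p0-[36,28])+.5)*8
        cv2.circle(B,(int(q[0]),int(q[1])),3,c,-1)
    tiles.append(B)
T=np.hstack(tiles);cv2.imwrite('pics/lev2.png',cv2.resize(T,(800,int(T.shape[0]*800/T.shape[1]))))
E
```

```text
[[259.5        151.5         19.60000038]]
```

View pics/lev2.png

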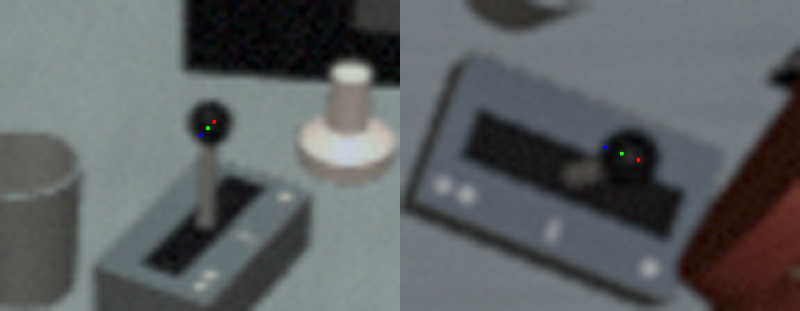

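Both views put the ball at about -0.05 rad. I'll regrip slightly lower and nudge it 4–5 mm.

Converted, 0.04 m is 0.8, 0.036 m is 0.72.

```bash
python3 jog.py '[[0.06, 0.68, 0, 0.8, 0, 0, 0], [0.06, 0.68, 0, 1.6, 0, 0, 0], [0.06, 0.68, 0, 2.44, 0, 0, 0], [0.06, 0.68, 0, 2.44, 0, 0, 0], [0.06, 0.68, 0, 2.44, 0, 0, 0], [0.02, 0.68, 0, 2.44, 0, 0, 0], [0.02, 0.68, 0, 2.44, 0, 0, 0], [0.02, 0.68, 0, 2.44, 0, 0, 0], [0.02, 0.68, 0, 2.44, 0, 0, 0], [0.02, 0.68, 0, 2.44, 0, 0, 0], [0.02, 0.68, 0, 2.44, 0, 0, 0], [0.02, 0.72, 0, 2.44, 0, 0, 0], [0.02, 0.78, 0, 2.44, 0, 0, 0], [0.02, 0.78, 0, 2.44, 0, 0, 0], [0.02, 0.78, 0, 2.44, 0, 0, 0], [0.02, 0.78, 0, 2.44, 0, 0, 0]]' 20;  python3 jog.py '[[0.06, 0, 0, 0, 0, 0, 0], [0.06, 0, 0, 0, 0, 0, 0], [0.06, 0, 0, 0, 0, 0, 0], [0.06, 0, 0, -0.8, 0, 0, 0], [0.06, 0, 0, -1.6, 0, 0, 0], [0.06, 0, 0, -2.4, 0, 0, 0], [0.06, -0.4, 0, -2.4, 0, 0, 0], [0.06, -0.8, 0, -2.4, 0, 0, 0], [0.06, -0.8, 0, -2.4, 0, 0, 0], [0.06, -0.8, 0, -2.4, 0, 0, 0], [0.06, -0.8, 0, -2.4, 0, 0, 0], [0.06, -0.8, 0, -2.4, 0, 0, 0]]';  python3 - <<'E'
from h import *
n='wrist';C=cam(n);g=cv2.cvtColor(ctrl.get_image(n),cv2.COLOR_RGB2GRAY)
print(cv2.HoughCircles(cv2.GaussianBlur(g[60:220,180:340],(0,0),1),cv2.HOUGH_GRADIENT,1,50,param1=80,param2=10,minRadius=14,maxRadius=26)[0][:1]+[180,60,0])
for a in(-.1,0,.1):
    print(a,proj(C,pl([.585,-.3358,-.372],[[0,.088*np.sin(a),.04+.088*np.cos(a)]])))
C=cam('top');I=ctrl.get_image('top');p=proj(C,[.585,-.3358,.128])[0];q=p.astype(int)
g=cv2.cvtColor(I,cv2.COLOR_RGB2GRAY)[q[1]-10:q[1]+11,q[0]-10:q[0]+12]
print(p-q+10);print(g[4:18,:])
# next: straightedge
print(shift([.4013,-.293,.12],down(-.01)),shift([.4013,-.293,.12],down(-.01+np.pi)))
E
```

```text
t: 7.22
tool_pos: [0.5853, -0.3343, 0.113]
tool_rot: [2.56, 1.802, 0.007]
contact_force: [6.4, -3.0, -1.3]
opening: 0.0286
grip_force: 20.8
t: 8.22
tool_pos: [0.5683, -0.3684, 0.2275]
tool_rot: [-2.567, -1.808, 0.0]
contact_force: [-0.5, -0.8, 0.1]
opening: 0.0601
grip_force: 0.0
[[259.5        143.5         19.60000038]]
-0.1 [[259.36417348 153.46863896]]
0 [[259.77817762 142.11793132]]
0.1 [[260.18308199 130.30317968]]
[10.49546957 10.15201343]
[[ 93  94  92  94  92  93  95  93  93  88  87  89  93  97 103 110 112 114
  117 119 118 119]
 [ 93  93  93  92  93  95  94  84  80  69  64  63  73  81  93 102 102 104
  109 113 116 119]
 [ 93  96  93  94  95  93  84  67  45  37  26  29  38  51  73  88  96  95
   98 104 110 113]
 [ 92  93  94  95  93  85  65  34  15   8  14  10  14  18  45  72  88  92
   94  96  96  98]
 [ 73  81  86  94  94  74  41  15  17  19  22  24  18  17  23  55  84  94
   97  95  95  95]
 [ 40  47  58  76  80  55  24  18  11  25  34  27  23  16  16  46  77  93
   95  95  95  96]
 [ 16  28  33  44  50  37  18  17  17  27  37  37  28  14  13  37  77  93
   96  95  95  97]
 [ 23  26  32  39  47  34  14  15  16  21  32  34  23  18  14  41  80  95
   94  96  96  93]
 [ 33  44  48  58  60  47  19  11  14  20  23  20  21  12  20  51  84  96
   96  95  96  96]
 [ 44  59  65  66  67  55  34   8  15  18  14  13  17  10  33  68  87  94
   94  97  96  96]
 [ 52  64  65  64  64  53  37  17  15  11  18  14  12  13  34  64  80  88
   91  95  97  93]
 [ 45  57  60  56  49  42  31  20  16  15  14  14  11  16  24  33  48  63
   79  85  94  94]
 [ 32  42  40  37  32  21  21  17  19  18  23  20  24  21  19  20  24  29
   42  63  75  81]
 [ 27  27  23  25  25  20  24  20  22  17  18  20  25  23  25  21  24  21
   21  28  37  53]]
(array([ 0.0148, -0.1827,  0.1078]), array([-0.001, -0.001, -0.333])) (array([ 0.0148, -0.1827,  0.1078]), array([-1.000e-03,  1.000e-03,  2.808e+00]))
```

Lever is upright to about 0.01 rad. On to the straightedge, measuring it from the wrist camera above.

```bash
python3 jog.py '[[0.05, 0.3, -0.8, 0, 0, 0, -2], [0.05, 0.3, -1.6, 0, 0, 0, -4], [0.05, 0.3, -2.4, 0, 0, 0, -6], [0.05, 0.9, -3.66, 0, 0, 0, -6.66], [0.05, 0.9, -3.66, 0, 0, 0, -6.66], [0.05, 0.9, -3.66, 0, 0, 0, -6.66], [0.05, 0.9, -3.66, 0, 0, 0, -6.66], [0.05, 0.9, -3.66, 0, 0, 0, -6.66]]' 60;  python3 - <<'E'
from h import *
C=cam('wrist');im=ctrl.get_image('wrist');B=cv2.resize(im[:,:,::-1],None,fx=1.5,fy=1.5)
for L in(box(-.033,.033,-.1,.1,0,.01),box(-.007,.007,-.06,.06,.01,.044)):
    draw(B,C,pl([.4013,-.293,-.01],L[0]),L[1],1.5,(0,255,0))
cv2.imwrite('pics/w3.png',B)
print(proj(C,pl([.4013,-.293,-.01],L[0]))*1.5)
print(ctrl.get_obs()['tool_pos'])
E
```

```text
t: 8.98
tool_pos: [0.4117, -0.2653, 0.2286]
tool_rot: [2.232, 2.209, 0.0]
contact_force: [-0.0, 0.2, -0.5]
opening: 0.05
grip_force: 0.0
[[359.71339663 338.68192431]
 [357.84692989 357.81496917]
 [357.55311487 190.16124799]
 [355.25598896 196.76804728]
 [376.86766349 338.68654858]
 [376.52721508 357.81982705]
 [376.51517868 190.16776023]
 [376.10030271 196.77513745]]
[ 0.41195253 -0.26560817  0.22860436]
```

View pics/w3.png

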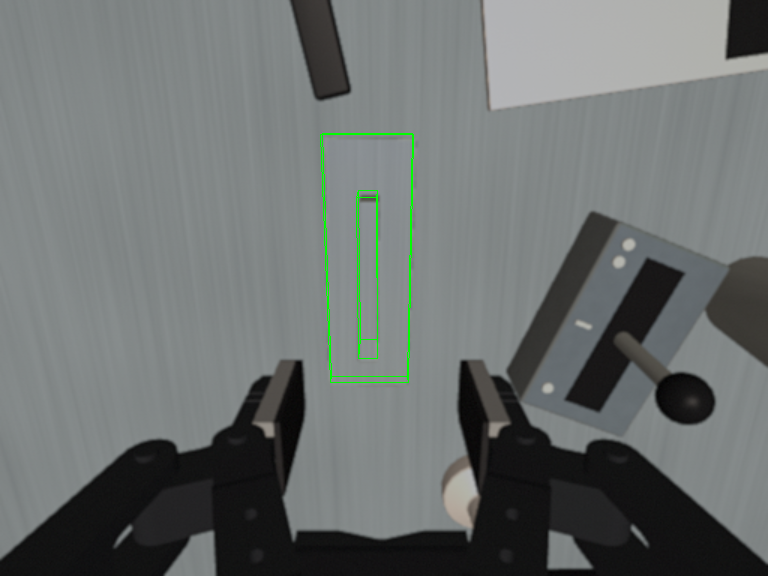

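The overlay fits the straightedge exactly (rib from (368,190) to (368,358)). Grasp it now.

```bash
python3 - <<'E'
from h import *
print(shift([.4013,-.293,.0145],down(-.01)))
E
```

```text
(array([-0.0274, -0.0105,  0.2141]), array([ 0.001,  0.001, -0.001]))
```

```bash
python3 jog.py '[[0.05, -0.548, -0.21, 0.6, 0, 0, 0], [0.05, -0.548, -0.21, 1.4, 0, 0, 0], [0.05, -0.548, -0.21, 2.2, 0, 0, 0], [0.05, -0.548, -0.21, 3, 0, 0, 0], [0.05, -0.548, -0.21, 3.8, 0, 0, 0], [0.05, -0.548, -0.21, 4.2, 0, 0, 0], [0.05, -0.548, -0.21, 4.28, 0, 0, 0], [0.05, -0.548, -0.21, 4.28, 0, 0, 0], [0.05, -0.548, -0.21, 4.28, 0, 0, 0], [0.0, -0.548, -0.21, 4.28, 0, 0, 0], [0.0, -0.548, -0.21, 4.28, 0, 0, 0], [0.0, -0.548, -0.21, 4.28, 0, 0, 0], [0.0, -0.548, -0.21, 4.28, 0, 0, 0], [0.0, -0.548, -0.21, 4.28, 0, 0, 0], [0.0, -0.548, -0.21, 4.28, 0, 0, 0], [0.0, -0.548, -0.21, 4.28, 0, 0, 0], [0.0, -0.548, -0.21, 4.28, 0, 0, 0]]' 60
python3 jog.py '[[0, 0, 0, -0.6, 0, 0, 0], [0, 0, 0, -1.2, 0, 0, 0], [0, 0, 0, -1.6, 0, 0, 0], [0, 0, 0, -1.6, 0, 0, 0], [0, 0, 0, -1.6, 0, 0, 0]]'
python3 - <<'E'
from h import *
st=[.56975,-.034,.132]
p=pl(st,[[.06-.033-.006,0,.06]])[0]; print(p)
print(shift(p,down(.132)),ctrl.get_obs()['q'])
E
```

```text
t: 10.45
tool_pos: [0.4018, -0.2938, 0.0163]
tool_rot: [2.23, 2.207, 0.0]
contact_force: [1.0, -0.2, 6.1]
opening: 0.0131
grip_force: 59.8
t: 10.87
tool_pos: [0.4006, -0.2927, 0.0945]
tool_rot: [2.232, 2.208, -0.0]
contact_force: [0.0, 0.6, -5.1]
opening: 0.0133
grip_force: 59.9
[ 0.59056731 -0.03123604  0.06      ]
(array([0.2636, 0.1871, 0.0344]), array([ 0.001,  0.001, -0.143])) [-7.81074100e-01 -1.33549918e-01  2.03141380e+00 -6.62815660e-05
  1.24190949e+00 -7.70113182e-01]
```

Converted, 0.06 m is 1.2, 0.03 m is 0.6, -0.06 rad is -1.2.

```bash
python3 jog.py '[[0, 0.6, 0.42, 0, 0, 0, 0], [0, 1.2, 0.84, 0, 0, 0, 0], [0, 1.8, 1.26, 0, 0, 0, -0.6], [0, 2.4, 1.7, 0, 0, 0, -1.2], [0, 3, 2.12, 0, 0, 0, -1.8], [0, 3.6, 2.56, 0, 0, 0, -2.4], [0, 4.2, 2.98, 0, 0, 0, -2.84], [0, 4.8, 3.4, 0, 0, 0, -2.84], [0, 5.272, 3.74, 0, 0, 0, -2.84], [0, 5.272, 3.74, 0, 0, 0, -2.84], [0, 5.272, 3.74, 0, 0, 0, -2.84], [0, 5.272, 3.74, 0, 0, 0, -2.84], [0, 5.272, 3.74, 0, 0, 0, -2.84]]' 60
python3 - <<'E'
from h import *
st=[.56975,-.034,.132]
C=cam('wrist');im=ctrl.get_image('wrist');B=cv2.resize(im[:,:,::-1],None,fx=1.5,fy=1.5)
for L in(box(-.1,.1,-.13,.13,0,.01),box(.06,.1,-.12,.12,.01,.05)): draw(B,C,pl(st,L[0]),L[1],1.5,(0,255,0))
cv2.imwrite('pics/w4.png',B)
p=pl(st,[[.06-.033-.006,0,.02+.0163+.0065]])[0]
print(shift(p,down(.132)))
E
```

```text
t: 11.95
tool_pos: [0.5886, -0.0315, 0.0921]
tool_rot: [-2.07, -2.359, 0.003]
contact_force: [-0.2, 0.5, -4.0]
opening: 0.0128
grip_force: 60.2
(array([0.0003, 0.0018, 0.0499]), array([-0.002, -0.001, -0.002]))
```

View pics/w4.png

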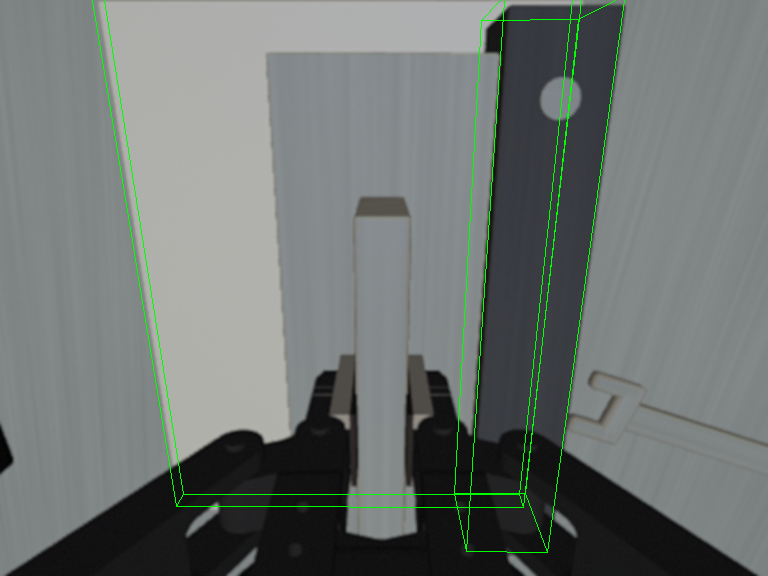

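The station overlay matches the real board and block. Lower to just above the board with about a 6 mm gap, then touch down.

```bash
python3 jog.py '[[0, 0, 0, 0.4, 0, 0, 0], [0, 0, 0, 0.8, 0, 0, 0], [0, 0, 0, 1.1, 0, 0, 0], [0, 0, 0, 1.18, 0, 0, 0], [0, 0, 0, 1.18, 0, 0, 0], [0, 0, 0, 1.18, 0, 0, 0]]' 60; python3 jog.py '[[0, 0, 0, 0.06, 0, 0, 0], [0, 0, 0, 0.12, 0, 0, 0], [0, 0, 0, 0.16, 0, 0, 0], [0, 0, 0, 0.16, 0, 0, 0], [0, 0, 0, 0.16, 0, 0, 0]]'
```

```text
t: 12.5
tool_pos: [0.5904, -0.0316, 0.0356]
tool_rot: [2.072, 2.361, 0.0]
contact_force: [0.3, -0.2, -4.0]
opening: 0.0134
grip_force: 39.2
t: 12.92
tool_pos: [0.5903, -0.0309, 0.0272]
tool_rot: [2.071, 2.362, -0.0]
contact_force: [-0.2, -0.5, -3.6]
opening: 0.0128
grip_force: 64.0
```

Converted, 0.003 m is 0.06, 0.002 m is 0.04.

```bash
python3 jog.py '[[0, 0, 0, 0.02, 0, 0, 0], [0, 0, 0, 0.04, 0, 0, 0], [0, 0, 0, 0.06, 0, 0, 0], [0, 0, 0, 0.06, 0, 0, 0], [0, 0, 0, 0.06, 0, 0, 0]]' 60; python3 jog.py '[[0, 0, 0.06, 0, 0, 0, 0], [0, 0, 0.1, 0, 0, 0, 0], [0, 0, 0.14, 0, 0, 0, 0], [0, 0, 0.14, 0, 0, 0, 0], [0, 0, 0.14, 0, 0, 0, 0]]'
```

```text
t: 13.33
tool_pos: [0.5909, -0.031, 0.0263]
tool_rot: [2.071, 2.362, -0.0]
contact_force: [-5.0, 1.3, 8.4]
opening: 0.0133
grip_force: 66.0
t: 13.75
tool_pos: [0.5983, -0.0305, 0.0264]
tool_rot: [2.07, 2.361, 0.0]
contact_force: [-4.1, -0.1, 6.6]
opening: 0.0131
grip_force: 65.7
```

```bash
python3 jog.py '[[0, 0, 0.02, 0, 0, 0, 0], [0, 0, 0.04, 0, 0, 0, 0], [0, 0, 0.06, 0, 0, 0, 0], [0, 0, 0.06, 0, 0, 0, 0], [0, 0, 0.06, 0, 0, 0, 0]]' 60; python3 - <<'E'
from h import *
st=[.56975,-.034,.132]; o=ctrl.get_obs()
d=o['tool_pos'][:2]-np.array(st[:2]);c,s=np.cos(.132),np.sin(.132);print(d@[c,s],d@[-s,c])
print(R.from_rotvec(o['tool_rot']).as_matrix()[:,1])
C=cam('wrist');im=ctrl.get_image('wrist');B=cv2.resize(im[:,:,::-1],None,fx=1.5,fy=1.5)
cv2.imwrite('pics/w5.png',B)
E
```

```text
t: 14.17
tool_pos: [0.5985, -0.0305, 0.0265]
tool_rot: [-2.068, -2.361, 0.009]
contact_force: [-16.0, -2.4, 15.7]
opening: 0.0131
grip_force: 67.1
0.028996800782454812 -0.00033234444965636335
[ 0.99124011  0.1319223  -0.00628857]
```

View pics/w5.png

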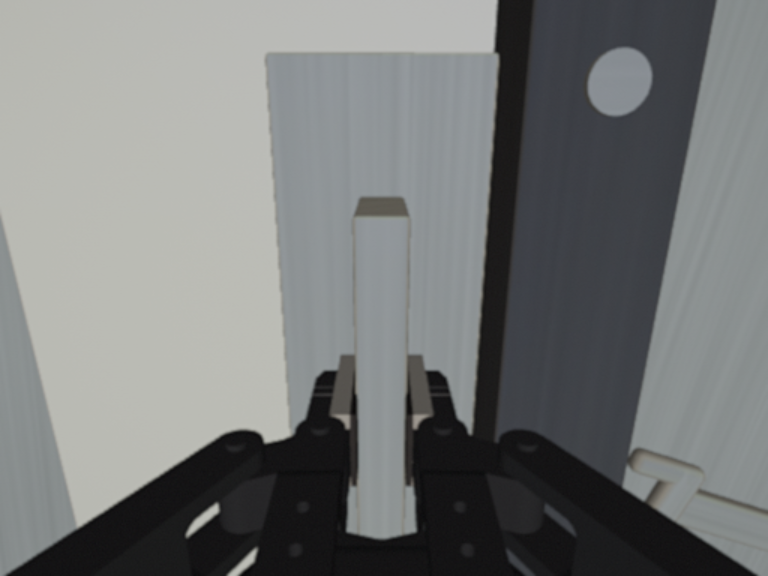

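Flush against the block, with no gap along (497,52)–(473,430) and 16 N contact. Release, rise and head to the cartons.

Units first: shifts go in units of 50 mm and turns go in units of 0.05 rad. So -0.2 m is -4, -0.18 m is -3.6.

```bash
python3 jog.py '[[0.028, 0, 0, -0.02, 0, 0, 0], [0.028, 0, 0, -0.02, 0, 0, 0], [0.028, 0, 0, -0.02, 0, 0, 0], [0.028, 0, 0, -0.6, 0, 0, 0], [0.028, 0, 0, -1.2, 0, 0, 0], [0.028, 0, 0, -2, 0, 0, 0], [0.05, 0, 0, -2.8, 0, 0, 0], [0.08, 0, 0, -3.6, 0, 0, 0], [0.08, 0, 0, -4, 0, 0, 0], [0.08, 0, 0, -4, 0, 0, 0], [0.08, 0, 0, -4, 0, 0, 0]]' 60
python3 - <<'E'
from h import *
print(shift([.45,.24,.3],down(np.pi/2)),shift([.45,.24,.3],down(-np.pi/2)), ctrl.get_obs()['q'])
E
```

```text
t: 15.13
tool_pos: [0.6015, -0.0298, 0.2265]
tool_rot: [2.069, 2.359, 0.004]
contact_force: [-0.0, 0.7, -0.1]
opening: 0.0802
grip_force: 0.0
(array([ 0.2872, -0.1146, -0.0744]), array([ 0.003,  0.004, -1.44 ])) (array([ 0.2872, -0.1146, -0.0744]), array([ 0.004, -0.003,  1.702])) [-1.73011381e-01 -8.38746523e-04  1.67550018e+00  9.77438608e-05
  1.46233139e+00 -3.04149114e-01]
```

```bash
cat >> h.py <<'E'
def brown(im):
    h=cv2.cvtColor(im,cv2.COLOR_RGB2HSV).astype(int); return ((h[...,0]>4)&(h[...,0]<24)&(h[...,1]>70)&(h[...,2]>40))
def fitcarton(views,x0,S=4):
    """views: list of (C,im); maximise brown inside the silhouette less brown missing"""
    from scipy.optimize import minimize
    v,_=box(-.055,.055,-.032,.032,0,.03); b,_=box(-.055,.055,-.012,.012,0,.03)
    M=[]
    for C,im in views:
        p=proj(C,pl(x0,v)); lo=np.maximum(p.min(0).astype(int)-25,0); hi=p.max(0).astype(int)+25
        m=brown(im)[lo[1]:hi[1],lo[0]:hi[0]].astype(np.float32)
        M.append((C,lo,cv2.resize(m,None,fx=S,fy=S,interpolation=cv2.INTER_LINEAR)))
    def cost(p):
        c=0
        for C,lo,m in M:
            a=np.zeros(m.shape,np.uint8); q=((proj(C,pl(p,v))-lo+.5)*S*16).astype(np.int32)
            cv2.fillConvexPoly(a,cv2.convexHull(q),255,cv2.LINE_AA,4)
            w=np.zeros(m.shape,np.uint8); q=((proj(C,pl(p,b))-lo+.5)*S*16).astype(np.int32)
            cv2.fillConvexPoly(w,cv2.convexHull(q),255,cv2.LINE_AA,4)
            a=a/255.*(1-w/255.); c-=(a*(2*m-1)).sum()/S/S
        return c
    s=None
    for d in(.02,.006):
        x=x0 if s is None else s.x
        s=minimize(cost,x,method='Nelder-Mead',options=dict(initial_simplex=np.array([x]+[np.array(x)+e for e in np.diag([d,d,.15])]),xatol=1e-4,fatol=.01))
    return s.x,s.fun
E
python3 - <<'E'
from h import *
C=cam('top');im=ctrl.get_image('top');S=800/512
for i,u in enumerate([(230,297),(232,360),(224,437)]):
    p=unproj(C,(np.array(u)+.5)/S-.5,.03)
    for a in((-.2,0,.1)[i],):
        print('ABC'[i],np.round(p[:2],3),fitcarton([(C,im)],[p[0],p[1],a]))
E
```

```text
A [0.613 0.262] (array([ 0.61480499,  0.2672076 , -0.18321381]), np.float64(-315.25636669189737))
B [0.493 0.253] (array([0.49433367, 0.25517546, 0.00393682]), np.float64(-341.7546019259419))
C [0.352 0.261] (array([0.35471119, 0.26575875, 0.15275816]), np.float64(-357.3744284049404))
```

```bash
cat >> h.py <<'E'
TH=np.radians(35); Z=np.array([0,0,1.])
def pick(c,s=.01,gz=.019,back=0,th=TH):
    e=np.array([np.cos(c[2]),np.sin(c[2]),0]); z=-np.cos(th)*Z-np.sin(th)*e; x=np.cos(th)*e-np.sin(th)*Z
    return np.array([c[0],c[1],0])+e*s+Z*gz+z*(.019-back), np.c_[x,np.cross(z,x),z]
ST=[.5703,-.034,.132]
def place(ys,xs=-.055,s=.01,gz=.019,up=0,th=TH,sgn=-1):
    """carton standing on its end, centre at station (xs,ys); fingers point along sgn*Y of station"""
    f=sgn*np.array([-np.sin(ST[2]),np.cos(ST[2]),0]); z=np.cos(th)*f-np.sin(th)*Z; x=np.cos(th)*Z+np.sin(th)*f
    g=pl(ST,[[xs,ys,.01+.055+up]])[0]+Z*s-f*(gz-.015)
    return g+z*.019, np.c_[x,np.cross(z,x),z]
E
python3 - <<'E'
from h import *
A=[.6148,.2672,-.183]
print(shift(*pick(A,back=.12)),pick(A,back=.12)[0],pick(A)[0])
E
```

```text
(array([0.2714, 0.1178, 0.1223]), array([ 0.574, -0.417,  1.818])) [0.68159692 0.25483786 0.10173436] [0.61391704 0.26736341 0.00343611]
```

Converted, 0.27 m is 5.4, 0.118 m is 2.36, 1.818 rad is 36.36.

```bash
python3 jog.py '[[0.085, 5.4, 2.36, 0, 11.48, -8.34, 36.36], [0.085, 5.4, 2.36, 0, 11.48, -8.34, 36.36], [0.085, 5.4, 2.36, 0, 11.48, -8.34, 36.36], [0.085, 5.4, 2.36, 0, 11.48, -8.34, 36.36], [0.085, 5.4, 2.36, 0, 11.48, -8.34, 36.36], [0.085, 5.4, 2.36, 0, 11.48, -8.34, 36.36], [0.085, 5.4, 2.36, 0, 11.48, -8.34, 36.36], [0.085, 5.4, 2.36, 0, 11.48, -8.34, 36.36], [0.085, 5.4, 2.36, 0, 11.48, -8.34, 36.36], [0.085, 5.4, 2.36, 0, 11.48, -8.34, 36.36], [0.085, 5.4, 2.36, 0, 11.48, -8.34, 36.36], [0.085, 5.4, 2.36, 0, 11.48, -8.34, 36.36], [0.085, 5.4, 2.36, 0, 11.48, -8.34, 36.36], [0.085, 5.4, 2.36, 0, 11.48, -8.34, 36.36], [0.085, 5.4, 2.36, 0, 11.48, -8.34, 36.36], [0.085, 5.4, 2.36, 0, 11.48, -8.34, 36.36], [0.085, 5.4, 2.36, 0, 11.48, -8.34, 36.36], [0.085, 5.4, 2.36, 0, 11.48, -8.34, 36.36], [0.085, 5.4, 2.36, 0, 11.48, -8.34, 36.36], [0.085, 5.4, 2.36, 0, 11.48, -8.34, 36.36]]' 30
python3 - <<'E'
from h import *
A=[.6148,.2672,-.183]
W=cam('wrist');im=ctrl.get_image('wrist')
try: print(fitcarton([(W,im)],A))
except Exception as e: print(e)
print(proj(W,pl(A,box(-.055,.055,-.032,.032,0,.03)[0])).round())
print(shift(*pick(A,back=.12)),shift(*pick(A)),ctrl.get_obs()['q'])
E
```

```text
t: 16.85
tool_pos: [0.6815, 0.2539, 0.2236]
tool_rot: [-2.932, 0.266, 0.927]
contact_force: [-0.5, -0.1, 0.6]
opening: 0.0846
grip_force: 0.0
(array([ 0.61276647,  0.26389871, -0.17667895]), np.float64(-3940.888387098712))
[[278. 128.]
 [279. 146.]
 [225. 128.]
 [224. 146.]
 [285.  41.]
 [287.  59.]
 [217.  41.]
 [215.  59.]]
(array([ 0.0701, -0.0008,  0.1003]), array([0.001, 0.001, 0.002])) (array([ 0.0701, -0.0009,  0.2203]), array([0.001, 0.001, 0.002])) [0.17633953 0.65814222 0.95668439 0.23473883 2.09569902 1.98687371]
```

```bash
python3 jog.py '[[0.085, 0.6, -0.06, 0.6, 0, 0, 0], [0.085, 1.38, -0.07, 1.2, 0, 0, 0], [0.085, 1.38, -0.07, 2, 0, 0, 0], [0.085, 1.38, -0.07, 2, 0, 0, 0], [0.085, 1.38, -0.07, 2, 0, 0, 0]]' 30
python3 - <<'E'
from h import *
W=cam('wrist');im=ctrl.get_image('wrist')
A=[.6128,.2639,-.177]
A,f=fitcarton([(W,im)],A);print(A,f)
print(shift(*pick(A)))
E
```

```text
t: 17.32
tool_pos: [0.6782, 0.2572, 0.0984]
tool_rot: [-2.93, 0.268, 0.94]
contact_force: [0.7, -0.6, 0.8]
opening: 0.0852
grip_force: 0.0
[ 0.61279995  0.2637333  -0.17052652] -5716.918120464485
(array([0.0007, 0.0063, 0.1215]), array([-0.006,  0.002, -0.009]))
```

Converted, 0.006 m is 0.12, 0.12 m is 2.4.

```bash
python3 jog.py '[[0.085, 0.02, 0.12, 0.4, 0, 0, 0], [0.085, 0.02, 0.12, 1, 0, 0, 0], [0.085, 0.02, 0.12, 1.6, 0, 0, 0], [0.085, 0.02, 0.12, 2.1, 0, 0, 0], [0.085, 0.02, 0.12, 2.4, 0, 0, 0], [0.085, 0.02, 0.12, 2.4, 0, 0, 0], [0.085, 0.02, 0.12, 2.4, 0, 0, 0]]' 30; python3 jog.py '[[0.05, 0, 0, 0, 0, 0, 0], [0.05, 0, 0, 0, 0, 0, 0], [0.05, 0, 0, 0, 0, 0, 0], [0.05, 0, 0, 0, 0, 0, 0], [0.05, 0, 0, 0, 0, 0, 0], [0.05, 0, 0, 0, 0, 0, 0]]' 30
```

```text
t: 17.95
tool_pos: [0.6159, 0.2641, 0.0069]
tool_rot: [-2.933, 0.268, 0.919]
contact_force: [1.0, -0.1, 0.2]
opening: 0.0849
grip_force: 0.0
t: 18.45
tool_pos: [0.6166, 0.2639, 0.007]
tool_rot: [-2.933, 0.269, 0.917]
contact_force: [3.1, 0.1, 5.6]
opening: 0.0635
grip_force: 34.6
```

Converted, -0.123 m is -2.46, -0.086 m is -1.72.

```bash
python3 jog.py '[[0.05, -0.4, 0, -0.56, 0, 0, 0], [0.05, -0.8, 0, -1.14, 0, 0, 0], [0.05, -1.2, 0, -1.7, 0, 0, 0], [0.05, -1.72, 0, -2.46, 0, 0, 0], [0.05, -2.06, 0, -2.94, 0, 0, 0], [0.05, -2.06, 0, -2.94, 0, 0, 0]]' 50; python3 - <<'E'
from h import *
for sg in(-1,1):
    p=place(-.08,s=.0145,gz=.0226,up=.10,sgn=sg);print(p[0],shift(*p))
E
```

```text
t: 18.95
tool_pos: [0.6177, 0.2643, 0.1937]
tool_rot: [-2.934, 0.266, 0.903]
contact_force: [0.8, 0.6, -0.9]
opening: 0.0627
grip_force: 58.2
[ 0.52735601 -0.12843759  0.16860205] (array([-0.0017,  0.4028,  0.0283]), array([-0.254,  1.335,  1.352]))
[ 0.52525964 -0.11264838  0.16860205] (array([-0.0058,  0.3876,  0.0312]), array([ 0.361,  1.029, -1.996]))
```

Converted, 0.1 m is 2, 0.403 m is 8.06, 1.352 rad is 27.04.

```bash
python3 jog.py '[[0.05, -0.04, 2, 0, -5.08, 26.7, 27.04], [0.05, -0.04, 2, 0, -5.08, 26.7, 27.04], [0.05, -0.04, 2, 0, -5.08, 26.7, 27.04], [0.05, -0.04, 2, 0, -5.08, 26.7, 27.04], [0.05, -0.04, 2, 0, -5.08, 26.7, 27.04], [0.05, -0.04, 4, 0, -5.08, 26.7, 27.04], [0.05, -0.04, 4, 0, -5.08, 26.7, 27.04], [0.05, -0.04, 4, 0, -5.08, 26.7, 27.04], [0.05, -0.04, 4, 0, -5.08, 26.7, 27.04], [0.05, -0.04, 4, 0, -5.08, 26.7, 27.04], [0.05, -0.04, 8.06, 0.56, -5.08, 26.7, 27.04], [0.05, -0.04, 8.06, 0.56, -5.08, 26.7, 27.04], [0.05, -0.04, 8.06, 0.56, -5.08, 26.7, 27.04], [0.05, -0.04, 8.06, 0.56, -5.08, 26.7, 27.04], [0.05, -0.04, 8.06, 0.56, -5.08, 26.7, 27.04], [0.05, -0.04, 8.06, 0.56, -5.08, 26.7, 27.04], [0.05, -0.04, 8.06, 0.56, -5.08, 26.7, 27.04], [0.05, -0.04, 8.06, 0.56, -5.08, 26.7, 27.04], [0.05, -0.04, 8.06, 0.56, -5.08, 26.7, 27.04], [0.05, -0.04, 8.06, 0.56, -5.08, 26.7, 27.04]]' 50; python3 - <<'E'
from h import *
p=place(-.08,s=.0145,gz=.0226,up=.10);print(shift(*p),ctrl.get_obs()['q'])
im=ctrl.get_image('side');cv2.imwrite('pics/s1.png',cv2.resize(im[80:320,150:450,::-1],None,fx=2.5,fy=2.5,interpolation=cv2.INTER_CUBIC))
E
```

```text
t: 20.62
tool_pos: [0.5, -0.188, 0.2393]
tool_rot: [1.849, -1.506, 0.855]
contact_force: [0.4, -0.4, -1.7]
opening: 0.063
grip_force: 58.2
(array([-0.0872, -0.0411, -0.0003]), array([-0.007,  0.049,  0.069])) [-0.09314316 -0.24576795  2.06172988 -0.94907258  1.24022698  3.13467659]
```

View pics/s1.png

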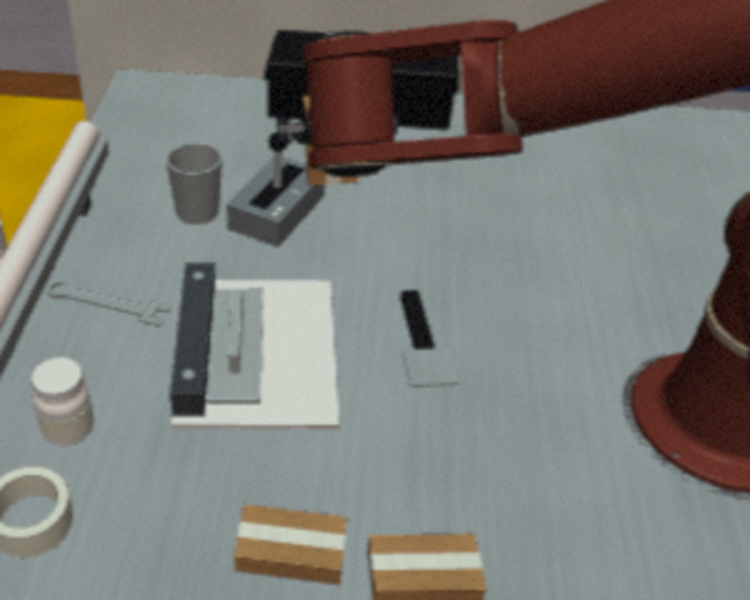

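The straightedge sits flush and centred on the block at crop (237,345), with the lever upright. The carton is held at the upper right, but joint 6 is at its limit. I'll check which yaw of the standing carton suits the wrist.

```bash
cat >> h.py <<'E'
def wrist_ik(Rm,q1,q23):
    M=(R.from_euler('z',q1)*R.from_euler('y',q23)).inv()*R.from_matrix(Rm)
    return M.as_euler('ZYZ')
E
python3 - <<'E'
from h import *
o=ctrl.get_obs();q=o['q'];Ro=R.from_rotvec(o['tool_rot'])
print(wrist_ik(Ro.as_matrix(),q[0],q[1]+q[2]),q[3:])
def at(yaw,sgn):
    ST[2]=.132+yaw; Rm=place(0,sgn=sgn)[1]; ST[2]=.132; return Rm
for sgn in(-1,1):
  for yaw in(-.6,-.4,-.2,0,.2,.4,.6):
    print(sgn,yaw,wrist_ik(at(yaw,sgn),-.1,1.85).round(2),wrist_ik(at(yaw,sgn)@np.diag([-1,-1,1.]),-.1,1.85).round(2))
E
```

```text
[-0.9492246   1.24045627 -1.57769642] [-0.9492246   1.24045627  3.13469256]
-1 -0.6 [-0.88  1.7  -1.13] [-0.88  1.7   2.01]
-1 -0.4 [-0.94  1.54 -1.25] [-0.94  1.54  1.89]
-1 -0.2 [-0.98  1.39 -1.36] [-0.98  1.39  1.78]
-1 0 [-1.01  1.22 -1.47] [-1.01  1.22  1.68]
-1 0.2 [-1.02  1.06 -1.58] [-1.02  1.06  1.56]
-1 0.4 [-1.01  0.9  -1.7 ] [-1.01  0.9   1.44]
-1 0.6 [-0.96  0.74 -1.84] [-0.96  0.74  1.3 ]
1 -0.6 [1.02 1.11 1.54] [ 1.02  1.11 -1.6 ]
1 -0.4 [1.   1.28 1.43] [ 1.    1.28 -1.71]
1 -0.2 [0.97 1.44 1.32] [ 0.97  1.44 -1.82]
1 0 [0.92 1.59 1.21] [ 0.92  1.59 -1.93]
1 0.2 [0.86 1.74 1.09] [ 0.86  1.74 -2.05]
1 0.4 [0.77 1.88 0.95] [ 0.77  1.88 -2.19]
1 0.6 [0.65 2.01 0.8 ] [ 0.65  2.01 -2.35]
```

```bash
cat >> h.py <<'E'
def placey(ys,yaw,xs=-.053,s=.01,gz=.019,up=0,th=TH,cam=1):
    a=ST[2]+yaw; f=-np.array([-np.sin(a),np.cos(a),0]); z=np.cos(th)*f-np.sin(th)*Z; x=(np.cos(th)*Z+np.sin(th)*f)*cam
    g=pl(ST,[[xs,ys,.01+.055+up]])[0]+Z*s-f*(gz-.015)
    return g+z*.019, np.c_[x,np.cross(z,x),z]
E
python3 - <<'E'
from h import *
for y in(.4,.5,.6):
    p=placey(-.08,y,s=.0145,gz=.0226,up=.06);print(p[0],shift(*p),wrist_ik(p[1],-.1,1.85))
E
```

```text
[ 0.53233017 -0.12714299  0.12860205] (array([-0.1187, -0.0485,  0.0237]), array([ 0.315,  0.059, -0.169])) [-1.00686314  0.89789914 -1.69898766]
[ 0.53299517 -0.1267054   0.12860205] (array([-0.1188, -0.0492,  0.0235]), array([ 0.395,  0.061, -0.228])) [-0.98933125  0.81707335 -1.76785876]
[ 0.53361316 -0.12620361  0.12860205] (array([-0.119 , -0.0499,  0.0231]), array([ 0.476,  0.063, -0.288])) [-0.96209153  0.73742344 -1.84468222]
```

```bash
python3 jog.py '[[0.05, -0.4, -0.98, 0, 7.9, 1.22, -4.56], [0.05, -0.4, -0.98, 0.2, 7.9, 1.22, -4.56], [0.05, -0.4, -0.98, 0.46, 7.9, 1.22, -4.56], [0.05, -0.8, -0.98, 0.46, 7.9, 1.22, -4.56], [0.05, -1.6, -0.98, 0.46, 7.9, 1.22, -4.56], [0.05, -2.38, -0.98, 0.46, 7.9, 1.22, -4.56], [0.05, -2.38, -0.98, 0.46, 7.9, 1.22, -4.56], [0.05, -2.38, -0.98, 0.46, 7.9, 1.22, -4.56], [0.05, -2.38, -0.98, 0.46, 7.9, 1.22, -4.56]]' 50; python3 - <<'E'
from h import *
p=placey(-.08,.5,s=.0145,gz=.0226,up=.005);print(shift(*p),ctrl.get_obs()['q'])
E
```

```text
t: 21.42
tool_pos: [0.5258, -0.1286, 0.1463]
tool_rot: [2.246, -1.131, 1.103]
contact_force: [-0.5, 0.3, -1.8]
opening: 0.0628
grip_force: 58.3
(array([-0.0558, -0.0067,  0.0468]), array([-0.008,  0.049,  0.002])) [-0.06603616 -0.32362553  2.2926617  -1.02410849  0.77944617  3.05872753]
```

Converted, -0.056 m is -1.12, 0.047 m is 0.94.

```bash
python3 jog.py '[[0.05, -0.28, -0.04, 0.24, 0, 0, 0], [0.05, -0.56, -0.08, 0.48, 0, 0, 0], [0.05, -0.84, -0.12, 0.72, 0, 0, 0], [0.05, -1.12, -0.134, 0.94, 0, 0, 0], [0.05, -1.12, -0.134, 0.94, 0, 0, 0], [0.05, -1.12, -0.134, 0.94, 0, 0, 0]]' 50; python3 - <<'E'
from h import *
p=placey(-.08,.5,s=.0145,gz=.0226,up=0);print(shift(*p),ctrl.get_obs()['q'])
E
```

```text
t: 21.92
tool_pos: [0.5247, -0.1291, 0.0953]
tool_rot: [2.295, -1.153, 1.045]
contact_force: [-0.6, -0.1, -2.4]
opening: 0.0634
grip_force: 58.2
(array([-0.0182, -0.0079,  0.0199]), array([-0.011,  0.108,  0.002])) [-0.08919895 -0.23322768  2.29818696 -1.02371122  0.71236175  3.0992734 ]
```

```bash
python3 - <<'E'
from h import *
for y in(-.8,-.6,.5,.7,.9,1.1,1.3):
    p=placey(-.08,y,s=.0145,gz=.0226,up=0);print(y,wrist_ik(p[1],-.1,2.1).round(2),wrist_ik(p[1],-.1,2.3).round(2),shift(*placey(-.08,y,s=.0145,gz=.0226,up=.02)))
E
```

```text
-0.8 [-0.77  1.66 -0.82] [-0.76  1.52 -0.68] (array([-0.007 , -0.0004,  0.0023]), array([-1.034,  0.095,  0.805]))
-0.6 [-0.87  1.54 -0.94] [-0.89  1.41 -0.78] (array([-0.006 , -0.001 ,  0.0034]), array([-0.877,  0.099,  0.682]))
0.5 [-1.23  0.7  -1.44] [-1.47  0.66 -1.13] (array([-0.0031, -0.008 ,  0.0068]), array([-0.011,  0.108,  0.002]))
0.7 [-1.25  0.54 -1.54] [-1.59  0.51 -1.14] (array([-0.0032, -0.0096,  0.0066]), array([ 0.147,  0.107, -0.121]))
0.9 [-1.24  0.38 -1.67] [-1.76  0.36 -1.11] (array([-0.0035, -0.0111,  0.0063]), array([ 0.304,  0.105, -0.244]))
1.1 [-1.12  0.22 -1.89] [-2.06  0.22 -0.93] (array([-0.004 , -0.0125,  0.0058]), array([ 0.462,  0.103, -0.368]))
1.3 [-0.37  0.09 -2.75] [-2.88  0.12 -0.24] (array([-0.0047, -0.0137,  0.005 ]), array([ 0.619,  0.1  , -0.491]))
```

```bash
cat >> h.py <<'E'
def placer(ys,yaw=-.3,**k):
    """tool comes from the right: same as placey turned by pi"""
    return placey(ys,yaw+np.pi,**k)
E
python3 - <<'E'
from h import *
o=ctrl.get_obs();Rm=R.from_rotvec(o['tool_rot']).as_matrix()
print(shift([.60,-.06,.27],Rm))
p=placer(.08,s=.0145,gz=.0226,up=.10);print(p[0],shift([.6,-.06,.27],p[1]),wrist_ik(p[1],.0,2.1))
E
```

```text
(array([ 0.1244, -0.1025, -0.1224]), array([ 0., -0., -0.]))
[0.50856335 0.04618012 0.16860205] (array([ 0.1244, -0.1025, -0.1224]), array([ 1.834,  0.048, -1.44 ])) [1.08544187 1.1507502  1.20011889]
```

Converted, 0.124 m is 2.48, -0.122 m is -2.44, 1.834 rad is 36.68.

```bash
python3 jog.py '[[0.05, 0.5, 0, -0.4, 0, 0, 0], [0.05, 1, -0.2, -0.8, 0, 0, 0], [0.05, 1.5, -0.6, -1.2, 0, 0, 0], [0.05, 2, -1.2, -1.8, 0, 0, 0], [0.05, 2.48, -2, -2.44, 0, 0, 0], [0.05, 2.48, -2, -2.44, 0, 0, 0], [0.05, 2.48, -2, -2.44, 36.68, 0.96, -28.8], [0.05, 2.48, -2, -2.44, 36.68, 0.96, -28.8], [0.05, 2.48, -2, -2.44, 36.68, 0.96, -28.8], [0.05, 2.48, -2, -2.44, 36.68, 0.96, -28.8], [0.05, 2.48, -2, -2.44, 36.68, 0.96, -28.8], [0.05, 2.48, -2, -2.44, 36.68, 0.96, -28.8], [0.05, 2.48, -2, -2.44, 36.68, 0.96, -28.8], [0.05, 2.48, -2, -2.44, 36.68, 0.96, -28.8], [0.05, 2.48, -2, -2.44, 36.68, 0.96, -28.8], [0.05, 2.48, -2, -2.44, 36.68, 0.96, -28.8], [0.05, 2.48, -2, -2.44, 36.68, 0.96, -28.8], [0.05, 2.48, -2, -2.44, 36.68, 0.96, -28.8], [0.05, 2.48, -2, -2.44, 36.68, 0.96, -28.8], [0.05, 2.48, -2, -2.44, 36.68, 0.96, -28.8]]' 50; python3 - <<'E'
from h import *
p=placer(.08,s=.0145,gz=.0226,up=.10);print(p[0],shift([.6,-.06,.27],p[1]),shift(*p),ctrl.get_obs()['q'])
E
```

```text
t: 23.58
tool_pos: [0.5979, -0.061, 0.2723]
tool_rot: [-2.631, -0.47, -1.232]
contact_force: [0.1, -0.6, -2.3]
opening: 0.0632
grip_force: 58.2
[0.50856335 0.04618012 0.16860205] (array([-0.0003, -0.    ,  0.0033]), array([ 0.795,  0.046, -0.654])) (array([-0.1125, -0.1276,  0.0355]), array([ 0.795,  0.046, -0.654])) [-0.52854691 -0.41373861  2.12328331  0.83643674  1.00049594  0.37558003]
```

```bash
python3 jog.py '[[0.05, -0.4, -0.6, 0.2, 15.9, 0.92, -13.08], [0.05, -0.6, -1.2, 0.4, 15.9, 0.92, -13.08], [0.05, -1, -1.8, 0.5, 15.9, 0.92, -13.08], [0.05, -1.4, -2.56, 0.6, 15.9, 0.92, -13.08], [0.05, -1.8, -2.56, 0.71, 15.9, 0.92, -13.08], [0.05, -2.25, -2.56, 0.71, 15.9, 0.92, -13.08], [0.05, -2.25, -2.56, 0.71, 15.9, 0.92, -13.08], [0.05, -2.25, -2.56, 0.71, 15.9, 0.92, -13.08], [0.05, -2.25, -2.56, 0.71, 15.9, 0.92, -13.08], [0.05, -2.25, -2.56, 0.71, 15.9, 0.92, -13.08], [0.05, -2.25, -2.56, 0.71, 15.9, 0.92, -13.08]]' 50; python3 - <<'E'
from h import *
p=placer(.08,s=.0145,gz=.0226,up=.006);print(p[0],shift(*p),ctrl.get_obs()['q'])
E
```

```text
t: 24.5
tool_pos: [0.5096, 0.0472, 0.1681]
tool_rot: [-1.808, -1.513, -0.939]
contact_force: [-0.6, -0.1, -2.4]
opening: 0.0631
grip_force: 58.2
[0.50856335 0.04618012 0.07460205] (array([-0.0773, -0.0005,  0.0527]), array([ 0.005, -0.   , -0.007])) [-0.51089639 -0.0493492   2.03904859  0.88395733  1.58528626 -0.52772958]
```

```bash
python3 jog.py '[[0.05, -0.4, 0, 0.272, 0, 0, 0], [0.05, -0.8, 0, 0.54, 0, 0, 0], [0.05, -1.2, 0, 0.82, 0, 0, 0], [0.05, -1.44, 0, 0.98, 0, 0, 0], [0.05, -1.546, 0, 1.054, 0, 0, 0], [0.05, -1.546, 0, 1.054, 0, 0, 0], [0.05, -1.546, 0, 1.054, 0, 0, 0]]' 50; python3 jog.py '[[0.05, -0.032, 0, 0.022, 0, 0, 0], [0.05, -0.066, 0, 0.046, 0, 0, 0], [0.05, -0.098, 0, 0.068, 0, 0, 0], [0.05, -0.098, 0, 0.068, 0, 0, 0], [0.05, -0.098, 0, 0.068, 0, 0, 0]]'; python3 - <<'E'
from h import *
print(shift(*placer(.08,s=.0145,gz=.0226,up=0)))
im=ctrl.get_image('side');cv2.imwrite('pics/s2.png',cv2.resize(im[120:280,190:370,::-1],None,fx=4,fy=4,interpolation=cv2.INTER_CUBIC)[:600])
E
```

```text
t: 25.08
tool_pos: [0.509, 0.0464, 0.0753]
tool_rot: [-1.806, -1.513, -0.94]
contact_force: [0.3, -0.8, -1.2]
opening: 0.0628
grip_force: 58.2
t: 25.5
tool_pos: [0.509, 0.0463, 0.0687]
tool_rot: [-1.805, -1.513, -0.939]
contact_force: [-0.9, 0.6, -1.4]
opening: 0.063
grip_force: 58.2
(array([-0.0002, -0.0004, -0.0001]), array([ 0.004, -0.002, -0.006]))
```

View pics/s2.png

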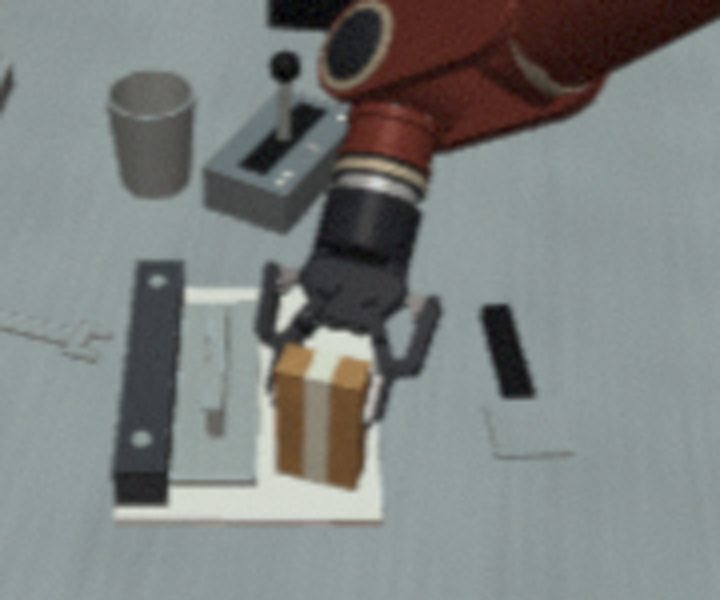

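The carton is upright over the board at crop (322,420), between the straightedge and the front edge. Touch down gently.

```bash
python3 jog.py '[[0.05, -0.02, 0, 0.012, 0, 0, 0], [0.05, -0.04, 0, 0.026, 0, 0, 0], [0.05, -0.04, 0, 0.026, 0, 0, 0], [0.05, -0.04, 0, 0.026, 0, 0, 0]]' 50; python3 jog.py '[[0.05, -0.02, 0, 0.012, 0, 0, 0], [0.05, -0.04, 0, 0.026, 0, 0, 0], [0.05, -0.04, 0, 0.026, 0, 0, 0], [0.05, -0.04, 0, 0.026, 0, 0, 0]]' 50
```

```text
t: 25.88
tool_pos: [0.5093, 0.0463, 0.0682]
tool_rot: [-1.801, -1.513, -0.941]
contact_force: [-4.1, -1.9, 7.3]
opening: 0.063
grip_force: 59.1
t: 26.22
tool_pos: [0.5094, 0.0464, 0.0682]
tool_rot: [-1.796, -1.513, -0.944]
contact_force: [-10.0, -4.0, 19.5]
opening: 0.0633
grip_force: 59.9
```

Converted, -0.15 m is -3, -0.12 m is -2.4.

```bash
python3 jog.py '[[0.05, 0.04, 0, -0.026, 0, 0, 0], [0.05, 0.04, 0, -0.026, 0, 0, 0], [0.085, 0.04, 0, -0.026, 0, 0, 0], [0.085, 0.04, 0, -0.026, 0, 0, 0], [0.085, 0.04, 0, -0.026, 0, 0, 0], [0.085, 0.04, 0, -0.026, 0, 0, 0], [0.085, 0.04, 0, -0.026, 0, 0, 0], [0.085, 0.04, 0, -0.4, 0, 0, 0], [0.085, 0.04, 0, -1, 0, 0, 0], [0.085, 0.04, 0, -1.8, 0, 0, 0], [0.085, 0.6, 0, -2.4, 0, 0, 0], [0.085, 1.2, 0, -3, 0, 0, 0], [0.085, 1.2, 0, -3, 0, 0, 0], [0.085, 1.2, 0, -3, 0, 0, 0]]' 50; python3 - <<'E'
from h import *
W=cam('wrist');im=ctrl.get_image('wrist')
# check standing carton + remaining cartons
def chk(C,im,c):
    v,_=box(-.015,.015,-.032,.032,.01,.12); a=np.zeros(im.shape[:2],np.uint8)
    cv2.fillConvexPoly(a,cv2.convexHull(proj(C,pl(c,v)).astype(np.int32)),1); b=brown(im); return (b&(a>0)).sum(),a.sum(),(b&(cv2.dilate(a,np.ones((41,41)))>0)).sum()
c=list(pl(ST,[[-.053,.08,0]])[0][:2])+[ST[2]-.3+np.pi/2]
print(c,chk(W,im,c))
T=cam('top');it=ctrl.get_image('top');print(chk(T,it,c))
for k in([.4943,.2552,0],[.3547,.2658,.153]): print(fitcarton([(T,it)],k))
B=[.4943,.2552,.0]
p=pick(B,back=.12);print(p[0],shift(p[0]+[0,0,.12],p[1]),wrist_ik(p[1],.4,2.0),ctrl.get_obs()['q'])
E
```

```text
t: 27.38
tool_pos: [0.4953, -0.0428, 0.2016]
tool_rot: [-1.808, -1.519, -0.943]
contact_force: [-0.7, -0.1, -0.8]
opening: 0.0849
grip_force: 0.0
[np.float64(0.5072317054832514), np.float64(0.038328350090048716), 1.4027963267948966] (np.int64(3842), np.uint64(5868), np.int64(3883))
(np.int64(167), np.uint64(361), np.int64(167))
(array([0.4926938 , 0.25524103, 0.00969529]), np.float64(-327.0026687151576))
(array([0.35472566, 0.26574721, 0.15481336]), np.float64(-361.3677675052864))
[0.56223122 0.2552     0.10173436] (array([0.1932, 0.0162, 0.2354]), array([-0.27 , -1.285,  1.503])) [ 0.22752453  1.710746   -2.77590316] [-0.67229037 -0.03393532  1.96789258  0.81743909  1.73626084 -0.58454256]
```

```bash
python3 - <<'E'
from h import *
p=pick([.4927,.2552,.005],back=.12)
for w in([.50,-.04,.29],[.56,.2,.29],[.562,.255,.22]): print(shift(w,p[1]))
E
```

```text
(array([ 0.0766,  0.0059, -0.0509]), array([-0.269, -1.287,  1.498]))
(array([0.2178, 0.0234, 0.1514]), array([-0.269, -1.287,  1.498]))
(array([0.1916, 0.0161, 0.2362]), array([-0.269, -1.287,  1.498]))
```

Units first: shifts go in units of 50 mm and turns go in units of 0.05 rad. So 0.236 m is 4.72, 0.218 m is 4.36, 1.498 rad is 29.96.

```bash
python3 jog.py '[[0.085, 0.6, 0.12, -0.4, 0, 0, 0], [0.085, 1.54, 0.12, -1.02, 0, 0, 0], [0.085, 1.54, 0.12, -1.02, 0, 0, 0], [0.085, 1.54, 0.12, -1.02, 0, 0, 0], [0.085, 4.36, 0.46, 3.02, -5.38, -25.74, 29.96], [0.085, 4.36, 0.46, 3.02, -5.38, -25.74, 29.96], [0.085, 4.36, 0.46, 3.02, -5.38, -25.74, 29.96], [0.085, 4.36, 0.46, 3.02, -5.38, -25.74, 29.96], [0.085, 4.36, 0.46, 3.02, -5.38, -25.74, 29.96], [0.085, 4.36, 0.46, 3.02, -5.38, -25.74, 29.96], [0.085, 4.36, 0.46, 3.02, -5.38, -25.74, 29.96], [0.085, 4.36, 0.46, 3.02, -5.38, -25.74, 29.96], [0.085, 4.36, 0.46, 3.02, -5.38, -25.74, 29.96], [0.085, 4.36, 0.46, 3.02, -5.38, -25.74, 29.96], [0.085, 4.36, 0.46, 3.02, -5.38, -25.74, 29.96], [0.085, 4.36, 0.46, 3.02, -5.38, -25.74, 29.96], [0.085, 4.36, 0.46, 3.02, -5.38, -25.74, 29.96], [0.085, 4.36, 0.46, 3.02, -5.38, -25.74, 29.96], [0.085, 3.84, 0.32, 4.72, -5.38, -25.74, 29.96], [0.085, 3.84, 0.32, 4.72, -5.38, -25.74, 29.96]]' 30; python3 - <<'E'
from h import *
print(shift(*pick([.4927,.2552,.005],back=.12)),ctrl.get_obs()['q'])
E
```

```text
t: 29.15
tool_pos: [0.5629, 0.2517, 0.225]
tool_rot: [-2.998, -0.034, 0.911]
contact_force: [1.7, 0.3, -0.5]
opening: 0.0849
grip_force: 0.0
(array([ 0.0668, -0.0022,  0.1037]), array([-0.004, -0.021,  0.019])) [0.23883958 0.39747593 1.3031974  0.14763867 2.01306896 1.8112302 ]
```

```bash
python3 jog.py '[[0.085, 0.6, -0.04, 0.8, 0, -0.4, 0.38], [0.085, 1.336, -0.04, 1.4, 0, -0.4, 0.38], [0.085, 1.336, -0.04, 2.08, 0, -0.4, 0.38], [0.085, 1.336, -0.04, 2.08, 0, -0.4, 0.38], [0.085, 1.336, -0.04, 2.08, 0, -0.4, 0.38], [0.085, 1.336, -0.04, 2.08, 0, -0.4, 0.38]]' 30
python3 - <<'E'
from h import *
W=cam('wrist');im=ctrl.get_image('wrist')
B,f=fitcarton([(W,im)],[.4927,.2552,.005]);print(B,f)
print(shift(*pick(B)))
E
```

```text
t: 29.65
tool_pos: [0.5599, 0.2553, 0.1028]
tool_rot: [-2.993, -0.013, 0.942]
contact_force: [0.6, 0.3, 0.9]
opening: 0.085
grip_force: 0.0
[ 0.49119732  0.25198097 -0.00586245] -5507.9276901011635
(array([-0.0007,  0.0039,  0.1237]), array([ 0.001, -0.005,  0.014]))
```

Converted, 0.121 m is 2.42, 0.105 m is 2.1, 0.014 rad is 0.28.

```bash
python3 jog.py '[[0.085, 0, 0.08, 0.4, 0, 0, 0.28], [0.085, 0, 0.08, 1, 0, 0, 0.28], [0.085, 0, 0.08, 1.6, 0, 0, 0.28], [0.085, 0, 0.08, 2.1, 0, 0, 0.28], [0.085, 0, 0.08, 2.42, 0, 0, 0.28], [0.085, 0, 0.08, 2.42, 0, 0, 0.28], [0.085, 0, 0.08, 2.42, 0, 0, 0.28], [0.05, 0, 0.08, 2.42, 0, 0, 0.28], [0.05, 0, 0.08, 2.42, 0, 0, 0.28], [0.05, 0, 0.08, 2.42, 0, 0, 0.28], [0.05, 0, 0.08, 2.42, 0, 0, 0.28], [0.05, 0, 0.08, 2.42, 0, 0, 0.28], [0.05, 0, 0.08, 2.42, 0, 0, 0.28]]' 30; python3 - <<'E'
from h import *
o=ctrl.get_obs();M=R.from_rotvec(o['tool_rot']).as_matrix();g=o['tool_pos']-.019*M[:,2];print('grasp',g,'s',g[0]-.4912)
p=placer(0,s=g[0]-.4912,gz=g[2],up=.12);print(p[0])
E
python3 jog.py '[[0.05, -0.4, 0, -0.56, 0, 0, 0], [0.05, -0.8, 0, -1.14, 0, 0, 0], [0.05, -1.2, 0, -1.7, 0, 0, 0], [0.05, -1.72, 0, -2.46, 0, 0, 0], [0.05, -2.3, 0, -3.28, 0, 0, 0], [0.05, -2.88, 0, -4.1, 0, 0, 0], [0.05, -2.88, 0, -4.1, 0, 0, 0]]' 50
```

```text
t: 30.78
tool_pos: [0.4937, 0.2521, 0.0059]
tool_rot: [-2.998, 0.008, 0.933]
contact_force: [2.6, -0.5, 6.6]
opening: 0.0634
grip_force: 34.4
grasp [0.50451418 0.25205142 0.02150905] s 0.013314178803448484
[ 0.51927513 -0.03204835  0.18741623]
t: 31.37
tool_pos: [0.4917, 0.2523, 0.2601]
tool_rot: [-2.999, 0.007, 0.928]
contact_force: [0.3, 1.0, -0.7]
opening: 0.0632
grip_force: 58.0
```

```bash
python3 - <<'E'
from h import *
p=placer(0,s=.0133,gz=.0215,up=.12)
for w in([.60,.05,.29],[.60,-.06,.29],p[0]): print(shift(w,p[1]))
E
```

```text
(array([ 0.0732,  0.2017, -0.0866]), array([ 0.274,  1.273, -1.513]))
(array([ 0.0736,  0.3117, -0.087 ]), array([ 0.274,  1.273, -1.513]))
(array([0.0649, 0.2842, 0.0433]), array([ 0.274,  1.273, -1.513]))
```

```bash
python3 jog.py '[[0.05, 1.46, 1, -1.74, 5.48, 25.46, -30.26], [0.05, 1.46, 1, -1.74, 5.48, 25.46, -30.26], [0.05, 1.46, 2, -1.74, 5.48, 25.46, -30.26], [0.05, 1.46, 2, -1.74, 5.48, 25.46, -30.26], [0.05, 1.46, 4, -1.74, 5.48, 25.46, -30.26], [0.05, 1.46, 4, -1.74, 5.48, 25.46, -30.26], [0.05, 1.46, 4, -1.74, 5.48, 25.46, -30.26], [0.05, 1.46, 4, -1.74, 5.48, 25.46, -30.26], [0.05, 1.46, 6.24, -1.74, 5.48, 25.46, -30.26], [0.05, 1.46, 6.24, -1.74, 5.48, 25.46, -30.26], [0.05, 1.46, 6.24, -1.74, 5.48, 25.46, -30.26], [0.05, 1.46, 6.24, -1.74, 5.48, 25.46, -30.26], [0.05, 1.46, 6.24, -1.74, 5.48, 25.46, -30.26], [0.05, 1.46, 6.24, -1.74, 5.48, 25.46, -30.26], [0.05, 1.46, 6.24, -1.74, 5.48, 25.46, -30.26], [0.05, 1.46, 6.24, -1.74, 5.48, 25.46, -30.26], [0.05, 1.46, 6.24, -1.74, 5.48, 25.46, -30.26], [0.05, 1.46, 6.24, -1.74, 5.48, 25.46, -30.26], [0.05, 1.46, 6.24, -1.74, 5.48, 25.46, -30.26], [0.05, 1.46, 6.24, -1.74, 5.48, 25.46, -30.26]]' 50; python3 - <<'E'
from h import *
p=placer(0,s=.0133,gz=.0215,up=.12);print(shift(*p),ctrl.get_obs()['q'])
E
```

```text
t: 33.03
tool_pos: [0.5982, -0.0604, 0.2848]
tool_rot: [-1.805, -1.52, -0.926]
contact_force: [-0.0, -0.6, -0.8]
opening: 0.0631
grip_force: 58.1
(array([-0.0714, -0.0819,  0.0687]), array([-0.004,  0.006, -0.005])) [-0.58850348  0.10983097  1.66175903  0.86452005  1.78731097 -0.40988655]
```

Converted, -0.082 m is -1.64, -0.071 m is -1.42.

```bash
python3 jog.py '[[0.05, -0.4, -0.6, 0.4, 0, 0, 0], [0.05, -0.8, -1.2, 0.8, 0, 0, 0], [0.05, -1.2, -1.64, 1.2, 0, 0, 0], [0.05, -1.42, -1.64, 1.374, 0, 0, 0], [0.05, -1.42, -1.64, 1.374, 0, 0, 0], [0.05, -1.42, -1.64, 1.374, 0, 0, 0]]' 50;  python3 jog.py '[[0.05, -0.4, 0, 0.272, 0, 0, 0], [0.05, -0.8, 0, 0.54, 0, 0, 0], [0.05, -1.2, 0, 0.82, 0, 0, 0], [0.05, -1.6, 0, 1.08, 0, 0, 0], [0.05, -1.76, 0, 1.2, 0, 0, 0], [0.05, -1.84, 0, 1.28, 0, 0, 0], [0.05, -1.84, 0, 1.28, 0, 0, 0], [0.05, -1.84, 0, 1.28, 0, 0, 0]]' ; python3 - <<'E'
from h import *
p=placer(0,s=.0133,gz=.0215,up=0);print(shift(*p))
E
```

```text
t: 33.53
tool_pos: [0.5196, -0.0318, 0.1876]
tool_rot: [-1.804, -1.519, -0.928]
contact_force: [0.5, -0.8, -1.7]
opening: 0.0628
grip_force: 58.0
t: 34.2
tool_pos: [0.5192, -0.0331, 0.0762]
tool_rot: [-1.804, -1.52, -0.929]
contact_force: [0.7, 0.6, -1.3]
opening: 0.0634
grip_force: 58.1
(array([-0.0065, -0.0001,  0.006 ]), array([-0.003,  0.004, -0.004]))
```

```bash
python3 jog.py '[[0.05, -0.032, 0, 0.026, 0, 0, 0], [0.05, -0.06, 0, 0.06, 0, 0, 0], [0.05, -0.1, 0, 0.09, 0, 0, 0], [0.05, -0.13, 0, 0.12, 0, 0, 0], [0.05, -0.13, 0, 0.12, 0, 0, 0], [0.05, -0.13, 0, 0.12, 0, 0, 0]]' 50; python3 jog.py '[[0.05, -0.02, 0, 0.012, 0, 0, 0], [0.05, -0.04, 0, 0.026, 0, 0, 0], [0.05, -0.04, 0, 0.026, 0, 0, 0], [0.05, -0.04, 0, 0.026, 0, 0, 0]]' 50
```

```text
t: 34.7
tool_pos: [0.5184, -0.0314, 0.0667]
tool_rot: [-1.803, -1.518, -0.929]
contact_force: [0.0, -0.5, 3.9]
opening: 0.0631
grip_force: 58.4
t: 35.03
tool_pos: [0.5184, -0.0316, 0.0666]
tool_rot: [-1.798, -1.518, -0.931]
contact_force: [-6.9, -3.7, 15.6]
opening: 0.0628
grip_force: 59.7
```

Converted, -0.15 m is -3, -0.13 m is -2.6.

```bash
python3 jog.py '[[0.05, 0.03, 0, -0.02, 0, 0, 0], [0.05, 0.03, 0, -0.02, 0, 0, 0], [0.085, 0.03, 0, -0.02, 0, 0, 0], [0.085, 0.03, 0, -0.02, 0, 0, 0], [0.085, 0.03, 0, -0.02, 0, 0, 0], [0.085, 0.03, 0, -0.02, 0, 0, 0], [0.085, 0.03, 0, -0.02, 0, 0, 0], [0.085, 0.04, 0, -0.4, 0, 0, 0], [0.085, 0.04, 0, -1, 0, 0, 0], [0.085, 0.04, 0, -1.8, 0, 0, 0], [0.085, 0.6, 0, -2.2, 0, 0, 0], [0.085, 1.4, 0, -2.6, 0, 0, 0], [0.085, 2, 0, -3, 0, 0, 0], [0.085, 2.6, 0, -3, 0, 0, 0], [0.085, 2.6, 0, -3, 0, 0, 0], [0.085, 2.6, 0, -3, 0, 0, 0]]' 50; python3 - <<'E'
from h import *
W=cam('wrist');im=ctrl.get_image('wrist')
def chk(C,im,c):
    v,_=box(-.015,.015,-.032,.032,.01,.12); a=np.zeros(im.shape[:2],np.uint8)
    cv2.fillConvexPoly(a,cv2.convexHull(proj(C,pl(c,v)).astype(np.int32)),1); b=brown(im); return (b&(a>0)).sum(),a.sum(),(b&(cv2.dilate(a,np.ones((31,31)))>0)).sum()
T=cam('top');it=ctrl.get_image('top')
for y in(.08,0):
    c=list(pl(ST,[[-.053,y,0]])[0][:2])+[ST[2]-.3+np.pi/2]
    print(y,chk(W,im,c),chk(T,it,c))
c,f=fitcarton([(T,it)],[.3547,.2657,.153]);print(c,f)
p=pick(c,back=.12)
for w in([.48,.0,.30],[.46,.15,.30],p[0]+[0,0,.10]): print(w,shift(w,p[1]))
E
```

```text
t: 36.37
tool_pos: [0.5119, -0.0786, 0.2575]
tool_rot: [-1.804, -1.522, -0.928]
contact_force: [-0.0, -0.2, -0.6]
opening: 0.085
grip_force: 0.0
0.08 (np.int64(1168), np.uint64(3984), np.int64(2432)) (np.int64(141), np.uint64(361), np.int64(342))
0 (np.int64(2812), np.uint64(4383), np.int64(3481)) (np.int64(147), np.uint64(319), np.int64(209))
[0.35522296 0.26542479 0.15650521] -361.3911876441753
[0.48, 0.0, 0.3] (array([ 0.0782, -0.044 ,  0.033 ]), array([-0.245, -1.336,  1.344]))
[0.46, 0.15, 0.3] (array([ 0.1611, -0.0887,  0.1514]), array([-0.245, -1.336,  1.344]))
[0.42232392 0.27601303 0.20173436] (array([ 0.1483, -0.1459,  0.3048]), array([-0.245, -1.336,  1.344]))
```

The first carton's silhouette no longer matches, so I need to look.

```bash
python3 - <<'E'
from h import *
t=[]
for n,(x0,y0) in(('side',(200,140)),('top',(180,150))):
    im=ctrl.get_image(n); t.append(cv2.resize(im[y0:y0+130,x0:x0+133,::-1],(400,390),interpolation=cv2.INTER_CUBIC))
w=ctrl.get_image('wrist')[:,:,::-1]
cv2.imwrite('pics/c3.png',np.hstack(t)); cv2.imwrite('pics/w6.png',w)
E
```

```text
(no output)
```

View pics/c3.png

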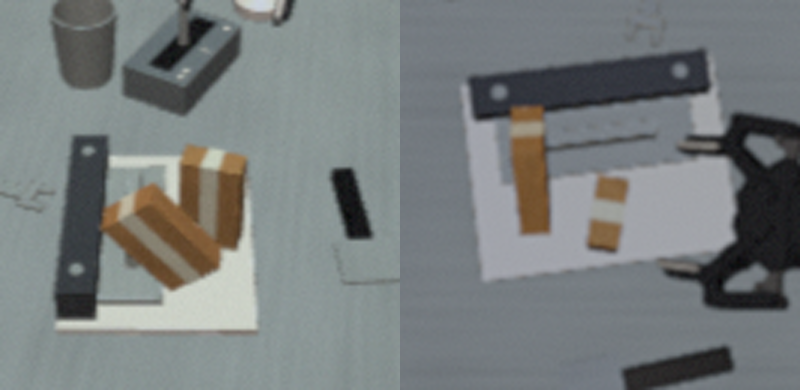

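The knocked carton A has tipped toward the block and now leans on the rib. In the top view it runs from (527,107) to (535,235), with its broad faces vertical and facing left and right. Carton B stands fine at (607,213). I can grip A from above across its 30 mm thickness, so I'll fit its pose.

```bash
cat > lean.py <<'E'
from h import *
from scipy.optimize import minimize
def Rp(p): return R.from_euler('ZY',[p[3],-p[4]])
def fitlean(views,x0,S=4,free=5):
    # local: long x, width(64) along z', thickness 30 along y'
    v,_=box(-.055,.055,-.015,.015,-.032,.032); b,_=box(-.055,.055,-.015,.015,-.012,.012)
    BM=[(C,cv2.resize(brown(im).astype(np.float32),None,fx=S,fy=S)) for C,im in views]
    def cost(p):
        c=0
        for C,m in BM:
            a=np.zeros(m.shape,np.uint8); w=a.copy()
            for im_,pts in((a,v),(w,b)):
                q=((proj(C,Rp(p).apply(pts)+p[:3])+.5)*S*16).astype(np.int32)
                cv2.fillConvexPoly(im_,cv2.convexHull(q),255,cv2.LINE_AA,4)
            a=a/255.*(1-w/255.); c-=(a*(2*m-1)).sum()/S/S
        return c
    x=np.array(x0,float)
    for d in(1,.4,.2):
        s=minimize(cost,x,method='Nelder-Mead',options=dict(initial_simplex=np.array([x]+[x+e*d for e in np.diag([.02,.02,.02,.15,.2])]),maxiter=250)); x=s.x
    return x,s.fun
E
python3 - <<'E'
from lean import *
T=cam('top');S=cam('side');it=ctrl.get_image('top');i2=ctrl.get_image('side')
best=None
for pit in(.5,.8,1.0):
    x0=list(pl(ST,[[-.02,.07,0]])[0][:2])+[.06,.132,pit]
    r=fitlean([(T,it),(S,i2)],x0);print(np.round(r[0],4),r[1])
    if best is None or r[1]<best[1]: best=r
p=best[0]; c,s=np.cos(ST[2]),np.sin(ST[2]);d=p[:2]-np.array(ST[:2]);print('st',d@[c,s],d@[-s,c])
v=box(-.055,.055,-.015,.015,-.032,.032)[0];print('minz',(Rp(p).apply(v)+p[:3])[:,2].min())
E
```

```text
[0.5595 0.0289 0.0743 0.1408 0.9661] -407.67226922938295
[0.5594 0.029  0.0743 0.1383 0.9562] -407.85173064446366
[0.5593 0.0291 0.0745 0.1351 0.9588] -407.8194211361015
st -0.002530155559157143 0.06384277403367937
minz 0.010951180075564101
```

The fit is consistent: A leans 35° toward the block and rests on the board. I'll grip its upper end across the 30 mm thickness with the tool along its long axis, then turn it upright.

```bash
cat >> lean.py <<'E'
P=np.array([.5594,.029,.0744,.137,.957])
def grab(back,off=.022,p=P):
    u=Rp(p).apply([1,0,0]); z=-u; e=np.array([np.cos(p[3]),np.sin(p[3]),0]); y=np.cross(Z,e)*-1
    return p[:3]+u*(off-.019+back), np.c_[np.cross(y,z),y,z]
E
python3 - <<'E'
from lean import *
p=grab(.12);print(p,wrist_ik(p[1],.05,1.9))
for w in([.53,-.03,.33],[.62,.03,.33],p[0]): print(shift(w,p[1]))
E
```

```text
(array([0.62958112, 0.03867542, 0.17494848]), array([[ 0.80980779,  0.13657184, -0.57057819],
       [ 0.11164302, -0.99063017, -0.07866196],
       [-0.57597498, -0.        , -0.81746732]])) [-0.05213507  1.85324184  3.05587101]
(array([ 0.091 ,  0.0098, -0.0017]), array([-0.247, -1.332,  1.365]))
(array([0.1344, 0.0885, 0.0585]), array([-0.247, -1.332,  1.365]))
(array([0.0135, 0.0981, 0.156 ]), array([-0.247, -1.332,  1.365]))
```

```bash
python3 jog.py '[[0.055, 0.7, 0.1, 0, 0, 0, 0], [0.055, 1.4, 0.2, 0, 0, 0, 0], [0.055, 1.82, 0.2, -0.04, 0, 0, 0], [0.055, 2.68, 1.77, 1.17, -4.94, -26.64, 27.3], [0.055, 2.68, 1.77, 1.17, -4.94, -26.64, 27.3], [0.055, 2.68, 1.77, 1.17, -4.94, -26.64, 27.3], [0.055, 2.68, 1.77, 1.17, -4.94, -26.64, 27.3], [0.055, 2.68, 1.77, 1.17, -4.94, -26.64, 27.3], [0.055, 2.68, 1.77, 1.17, -4.94, -26.64, 27.3], [0.055, 2.68, 1.77, 1.17, -4.94, -26.64, 27.3], [0.055, 2.68, 1.77, 1.17, -4.94, -26.64, 27.3], [0.055, 2.68, 1.77, 1.17, -4.94, -26.64, 27.3], [0.055, 2.68, 1.77, 1.17, -4.94, -26.64, 27.3], [0.055, 2.68, 1.77, 1.17, -4.94, -26.64, 27.3], [0.055, 2.68, 1.77, 1.17, -4.94, -26.64, 27.3], [0.055, 2.68, 1.77, 1.17, -4.94, -26.64, 27.3], [0.055, 2.68, 1.77, 1.17, -4.94, -26.64, 27.3], [0.055, 2.68, 1.77, 1.17, -4.94, -26.64, 27.3], [0.055, 2.68, 1.77, 1.17, -4.94, -26.64, 27.3], [0.055, 2.68, 1.77, 1.17, -4.94, -26.64, 27.3]]' 40; python3 - <<'E'
from lean import *
W=cam('wrist');iw=ctrl.get_image('wrist');S=cam('side');i2=ctrl.get_image('side')
print(fitlean([(W,iw)],P),fitlean([(W,iw),(S,i2)],P))
print(shift(*grab(.06)),shift(*grab(0)),ctrl.get_obs()['q'])
E
```

```text
t: 38.38
tool_pos: [0.6206, 0.0304, 0.3274]
tool_rot: [2.946, 0.203, -0.94]
contact_force: [0.9, 0.5, -0.8]
opening: 0.0551
grip_force: 0.0
(array([0.56040153, 0.02925766, 0.06412126, 0.06916267, 1.03810976]), np.float64(-1297.597307946463)) (array([0.55933828, 0.02869896, 0.06907825, 0.08370818, 0.97317866]), np.float64(-1580.7455352508648))
(array([ 0.0976, -0.0076,  0.1806]), array([ 0.001, -0.001,  0.   ])) (array([ 0.0975, -0.0077,  0.2406]), array([ 0.001, -0.001,  0.   ])) [-0.02845888  0.3965171   1.13700624 -0.11958739  2.21099111  1.36296751]
```

Converted, 0.06 m is 1.2, 0.24 m is 4.8.

```bash
python3 jog.py '[[0.055, 0.6, -0.08, 0.4, 0, 0, 0], [0.055, 1.2, -0.152, 1, 0, 0, 0], [0.055, 1.8, -0.152, 1.6, 0, 0, 0], [0.055, 1.952, -0.152, 2.4, 0, 0, 0], [0.055, 1.952, -0.152, 3.2, 0, 0, 0], [0.055, 1.952, -0.152, 3.6, 0, 0, 0], [0.055, 1.952, -0.152, 4, 0, 0, 0], [0.055, 1.952, -0.152, 4.4, 0, 0, 0], [0.055, 1.952, -0.152, 4.8, 0, 0, 0], [0.055, 1.952, -0.152, 4.8, 0, 0, 0], [0.055, 1.952, -0.152, 4.8, 0, 0, 0]]' 40; python3 jog.py '[[0.02, 0, 0, 0, 0, 0, 0], [0.02, 0, 0, 0, 0, 0, 0], [0.02, 0, 0, 0, 0, 0, 0], [0.02, 0, 0, 0, 0, 0, 0], [0.02, 0, 0, 0, 0, 0, 0], [0.02, 0, 0, 0, 0, 0, 0], [0.02, 0, 0, 0, 0, 0, 0]]'
```

```text
t: 39.4
tool_pos: [0.5611, 0.0287, 0.0787]
tool_rot: [2.949, 0.202, -0.932]
contact_force: [0.8, -1.0, -0.3]
opening: 0.0554
grip_force: 0.0
t: 39.98
tool_pos: [0.5633, 0.029, 0.0802]
tool_rot: [2.95, 0.202, -0.926]
contact_force: [2.5, -1.0, 6.0]
opening: 0.0294
grip_force: 43.7
```

Converted, -0.065 m is -1.3, -0.046 m is -0.92.

```bash
python3 jog.py '[[0.02, -0.24, 0, -0.32, 0, 0, 0], [0.02, -0.6, 0, -0.8, 0, 0, 0], [0.02, -0.92, 0, -1.3, 0, 0, 0], [0.02, -1.16, 0, -1.64, 0, 0, 0], [0.02, -1.16, 0, -1.64, 0, 0, 0], [0.02, -1.16, 0, -1.64, 0, 0, 0]]' 60; python3 - <<'E'
from lean import *
t=pl(ST,[[-.053,.088,.072]])[0]
for up in(.10,.005): print(shift(t+[0,0,up],down(ST[2]-np.pi/2)))
E
```

```text
t: 40.48
tool_pos: [0.5623, 0.0292, 0.1796]
tool_rot: [2.95, 0.202, -0.926]
contact_force: [-1.0, -0.5, -1.9]
opening: 0.0297
grip_force: 59.3
(array([-0.0394, -0.0246,  0.0366]), array([0.004, 0.608, 0.005]))
(array([ 0.0149, -0.0248,  0.1145]), array([0.004, 0.608, 0.005]))
```

Converted, -0.0394 m is -0.788, 0.0366 m is 0.732, 0.608 rad is 12.16.

```bash
python3 jog.py '[[0.02, -0.6, -0.4, 0.2, 0.08, 12.16, 0.1], [0.02, -0.788, -0.492, 0.732, 0.08, 12.16, 0.1], [0.02, -0.788, -0.492, 0.732, 0.08, 12.16, 0.1], [0.02, -0.788, -0.492, 0.732, 0.08, 12.16, 0.1], [0.02, -0.788, -0.492, 0.732, 0.08, 12.16, 0.1], [0.02, -0.788, -0.492, 0.732, 0.08, 12.16, 0.1], [0.02, -0.788, -0.492, 0.732, 0.08, 12.16, 0.1], [0.02, -0.788, -0.492, 0.732, 0.08, 12.16, 0.1]]' 60; python3 - <<'E'
from lean import *
o=ctrl.get_obs()
W=cam('top');iw=ctrl.get_image('top');S=cam('side');i2=ctrl.get_image('side')
print(fitlean([(S,i2)],[*o['tool_pos'][:2],o['tool_pos'][2]-.007,ST[2],1.57]))
t=pl(ST,[[-.053,.088,.072]])[0]
print(o['tool_pos'],shift(t+[0,0,.005],down(ST[2]-np.pi/2)))
E
```

```text
t: 41.15
tool_pos: [0.5051, 0.0462, 0.1705]
tool_rot: [-3.134, -0.206, 0.011]
contact_force: [-0.2, 0.1, -1.1]
opening: 0.0295
grip_force: 59.5
(array([0.50868543, 0.01788007, 0.13633569, 0.11938803, 1.5405119 ]), np.float64(-423.7822553525086))
[0.50505044 0.04616507 0.17046086] (array([ 0.0007, -0.    ,  0.0941]), array([-0.001,  0.006, -0.001]))
```

```bash
python3 jog.py '[[0.02, 0, 0, 0.5, 0, 0, 0], [0.02, 0, 0, 1, 0, 0, 0], [0.02, 0, 0, 1.5, 0, 0, 0], [0.02, 0, 0, 1.76, 0, 0, 0], [0.02, 0, 0, 1.8, 0, 0, 0], [0.02, 0, 0, 1.8, 0, 0, 0]]' 60; python3 jog.py '[[0.02, 0, 0, 0.04, 0, 0, 0], [0.02, 0, 0, 0.08, 0, 0, 0], [0.02, 0, 0, 0.1, 0, 0, 0], [0.02, 0, 0, 0.1, 0, 0, 0], [0.02, 0, 0, 0.1, 0, 0, 0]]'
```

```text
t: 41.75
tool_pos: [0.5048, 0.0463, 0.0803]
tool_rot: [-3.134, -0.206, 0.011]
contact_force: [1.0, -0.2, -1.0]
opening: 0.0293
grip_force: 59.5
t: 42.17
tool_pos: [0.5053, 0.0462, 0.0772]
tool_rot: [-3.135, -0.206, 0.004]
contact_force: [-0.1, 0.6, -1.8]
opening: 0.0292
grip_force: 59.5
```

Converted, 0.003 m is 0.06, 0.0015 m is 0.03.

```bash
python3 jog.py '[[0.02, 0, 0, 0.03, 0, 0, 0], [0.02, 0, 0, 0.06, 0, 0, 0], [0.02, 0, 0, 0.06, 0, 0, 0], [0.02, 0, 0, 0.06, 0, 0, 0]]'
```

```text
t: 42.5
tool_pos: [0.5057, 0.0462, 0.0768]
tool_rot: [3.135, 0.207, -0.005]
contact_force: [-7.0, 0.5, 13.4]
opening: 0.0297
grip_force: 61.6
```

Converted, -0.2 m is -4, -0.18 m is -3.6.

```bash
python3 jog.py '[[0.02, 0, 0, -0.04, 0, 0, 0], [0.02, 0, 0, -0.04, 0, 0, 0], [0.05, 0, 0, -0.04, 0, 0, 0], [0.05, 0, 0, -0.04, 0, 0, 0], [0.05, 0, 0, -0.04, 0, 0, 0], [0.05, 0, 0, -0.04, 0, 0, 0], [0.05, 0, 0, -0.6, 0, 0, 0], [0.05, 0, 0, -1.2, 0, 0, 0], [0.05, 0, 0, -2, 0, 0, 0], [0.085, 0, 0, -2.8, 0, 0, 0], [0.085, 0, 0, -3.6, 0, 0, 0], [0.085, 0, 0, -4, 0, 0, 0], [0.085, 0, 0, -4, 0, 0, 0], [0.085, 0, 0, -4, 0, 0, 0]]' 60;  python3 - <<'E'
from lean import *
W=cam('wrist');iw=ctrl.get_image('wrist');S=cam('side');i2=ctrl.get_image('side');T=cam('top');it=ctrl.get_image('top')
c=pl(ST,[[-.053,.088,.065]])[0]; print(c)
print(fitlean([(W,iw),(S,i2)],[*c,ST[2],1.57]))
c=pl(ST,[[-.053,0,.065]])[0]; print(c)
print(fitlean([(W,iw),(S,i2)],[*c,ST[2]-.3,1.57]))
for V in([(W,iw)],[(T,it)]):
    try: print(fitcarton(V,[.3552,.2654,.156]))
    except Exception as e: print('x')
p=pick([.3552,.2654,.156],back=.12);print(wrist_ik(p[1],.5,2),ctrl.get_obs()['q'])
for w in([.45,.2,.28],p[0]+[0,0,.08]): print(w,shift(w,p[1]))
E
```

```text
t: 43.67
tool_pos: [0.5064, 0.0462, 0.2753]
tool_rot: [3.135, 0.206, -0.001]
contact_force: [0.9, 0.4, -1.0]
opening: 0.0849
grip_force: 0.0
[0.50617877 0.04625876 0.065     ]
(array([0.4989912 , 0.04307908, 0.08664987, 0.17572245, 1.34696691]), np.float64(-1294.355741271386))
[ 0.51776107 -0.0409757   0.065     ]
(array([ 0.51273519, -0.04523667,  0.05754063, -0.20687856,  1.49384907]), np.float64(-2152.4749095900615))
(array([0.3522989 , 0.26207144, 0.12682221]), np.float64(-1903.1332943759612))
(array([0.35659159, 0.2636281 , 0.16262462]), np.float64(-326.6971150218666))
[ 0.19692905  1.72147383 -2.82621033] [-5.54259607e-02 -2.50398805e-01  1.82906600e+00 -2.42343919e-04
  1.57064533e+00  1.38409029e+00]
[0.45, 0.2, 0.28] (array([-0.0341, -0.1596, -0.0084]), array([-0.009, -0.603, -0.024]))
[0.42230631 0.27595434 0.18173436] (array([-0.0509, -0.2384,  0.0901]), array([-0.009, -0.603, -0.024]))
```

Converted, -0.238 m is -4.76, -0.2 m is -4, -0.603 rad is -12.06.

```bash
python3 jog.py '[[0.085, -0.68, -0.8, -0.16, 0, -12.06, -0.48], [0.085, -0.68, -1.6, -0.16, 0, -12.06, -0.48], [0.085, -0.68, -2.4, -0.16, 0, -12.06, -0.48], [0.085, -0.68, -3.2, -0.16, 0, -12.06, -0.48], [0.085, -1.02, -4, 0.6, 0, -12.06, -0.48], [0.085, -1.02, -4.76, 1.2, 0, -12.06, -0.48], [0.085, -1.02, -4.76, 1.8, 0, -12.06, -0.48], [0.085, -1.02, -4.76, 1.8, 0, -12.06, -0.48], [0.085, -1.02, -4.76, 1.8, 0, -12.06, -0.48]]' 30
python3 - <<'E'
from lean import *
S=cam('side');i2=ctrl.get_image('side');T=cam('top');it=ctrl.get_image('top');W=cam('wrist');iw=ctrl.get_image('wrist')
cv2.imwrite('pics/raw_top.png',it[:,:,::-1]);cv2.imwrite('pics/raw_side.png',i2[:,:,::-1])
c=pl(ST,[[-.053,.088,.065]])[0]
for V in([(T,it)],[(S,i2)],[(T,it),(S,i2)]): print(np.round(fitlean(V,[*c,ST[2],1.57])[0],3))
c=pl(ST,[[-.053,0,.065]])[0]
print(np.round(fitlean([(T,it),(S,i2)],[*c,ST[2]-.3,1.57])[0],3))
C,f=fitcarton([(W,iw)],[.3552,.2654,.156]);print(C,f);print(shift(*pick(C,back=.12)))
E
```

```text
t: 44.57
tool_pos: [0.4203, 0.2749, 0.1791]
tool_rot: [2.944, 0.232, -0.939]
contact_force: [0.5, -0.2, -0.2]
opening: 0.085
grip_force: 0.0
[ 0.508  0.052 -0.     0.141  1.637]
[0.503 0.099 0.222 0.065 1.578]
[0.503 0.039 0.165 0.189 1.688]
[ 0.516 -0.04   0.095 -0.114  1.626]
[0.35273354 0.2618671  0.15622893] -4262.511510807141
(array([0.0435, 0.0023, 0.0716]), array([-0.008, -0.006,  0.002]))
```

```bash
python3 - <<'E'
from h import *
for n in('top','side'):
    C=cam(n);im=cv2.imread(f'pics/raw_{n}.png')[:,:,::-1];b=brown(np.ascontiguousarray(im))
    for y,yaw in((.088,0),(0,-.3)):
        c=list(pl(ST,[[-.053,y,0]])[0][:2])+[ST[2]+yaw]
        for z1 in (.12,):
            v,_=box(-.032,.032,-.015,.015,.01,z1); a=np.zeros(b.shape,np.uint8)
            cv2.fillConvexPoly(a,cv2.convexHull(proj(C,pl(c,v)).astype(np.int32)),1)
            r=cv2.dilate(a,np.ones((25,25)))>0; k=b&r; ys,xs=np.nonzero(k); p=np.nonzero(a)
            print(n,y,(b&(a>0)).sum(),a.sum(),k.sum(),'brown box',xs.min(),xs.max(),ys.min(),ys.max(),'pred',p[1].min(),p[1].max(),p[0].min(),p[0].max())
E
python3 jog.py '[[0.085, 0.86, 0.04, 0.4, 0, 0, 0], [0.085, 0.86, 0.04, 1, 0, 0, 0], [0.085, 0.86, 0.04, 1.6, 0, 0, 0], [0.085, 0.86, 0.04, 2.2, 0, 0, 0], [0.085, 0.86, 0.04, 3, 0, 0, 0], [0.085, 0.86, 0.04, 3.6, 0, 0, 0], [0.085, 0.86, 0.04, 3.76, 0, 0, 0], [0.085, 0.86, 0.04, 3.76, 0, 0, 0], [0.085, 0.86, 0.04, 3.76, 0, 0, 0], [0.05, 0.86, 0.04, 3.76, 0, 0, 0], [0.05, 0.86, 0.04, 3.76, 0, 0, 0], [0.05, 0.86, 0.04, 3.76, 0, 0, 0], [0.05, 0.86, 0.04, 3.76, 0, 0, 0], [0.05, 0.86, 0.04, 3.76, 0, 0, 0], [0.05, 0.86, 0.04, 3.76, 0, 0, 0], [0.05, 0.86, 0.04, 3.76, 0, 0, 0]]' 30
```

```text
top 0.088 164 370 169 brown box 211 224 215 238 pred 209 225 211 237
top 0 148 319 148 brown box 243 255 209 232 pred 241 256 207 233
side 0.088 158 786 567 brown box 247 294 197 227 pred 259 282 209 242
side 0 386 769 1117 brown box 246 293 175 230 pred 258 281 187 223
t: 46.05
tool_pos: [0.3559, 0.2647, 0.0073]
tool_rot: [2.956, 0.231, -0.918]
contact_force: [3.4, -0.5, 5.5]
opening: 0.0638
grip_force: 34.2
```

Top view confirms A and B upright (brown boxes match the predicted silhouettes). Carton C is gripped. Lift it and plan the placing.

```bash
python3 - <<'E'
from h import *
o=ctrl.get_obs();M=R.from_rotvec(o['tool_rot']).as_matrix();g=o['tool_pos']-.019*M[:,2];d=g[:2]-[.3527,.2619];e=[np.cos(.156),np.sin(.156)];print('gz',g[2],'s',d@e)
E
python3 jog.py '[[0.05, -0.4, 0, -0.56, 0, 0, 0], [0.05, -0.8, 0, -1.14, 0, 0, 0], [0.05, -1.2, 0, -1.7, 0, 0, 0], [0.05, -1.72, 0, -2.46, 0, 0, 0], [0.05, -2.3, 0, -3.28, 0, 0, 0], [0.05, -3.1, 0, -4.42, 0, 0, 0], [0.05, -3.1, 0, -4.42, 0, 0, 0], [0.05, -3.1, 0, -4.42, 0, 0, 0]]' 50; python3 - <<'E'
from h import *
p=placer(-.085,s=.0145,gz=.0229,up=.12)
for w in([.55,.2,.30],[.60,.05,.30],[.60,-.12,.30],p[0]): print(w,shift(w,p[1]))
print(ctrl.get_obs()['q'])
E
```

```text
gz 0.022973215336384273 s 0.014299974956211912
t: 46.72
tool_pos: [0.3551, 0.263, 0.2845]
tool_rot: [2.965, 0.234, -0.903]
contact_force: [1.0, 0.9, -1.0]
opening: 0.0632
grip_force: 58.9
[0.55, 0.2, 0.3] (array([ 0.1427,  0.092 , -0.1156]), array([ 0.24 ,  1.321, -1.344]))
[0.6, 0.05, 0.3] (array([ 0.1636,  0.2479, -0.1318]), array([ 0.24 ,  1.321, -1.344]))
[0.6, -0.12, 0.3] (array([ 0.1408,  0.4159, -0.1189]), array([ 0.24 ,  1.321, -1.344]))
[ 0.53023    -0.11768027  0.18860205] (array([0.146 , 0.4042, 0.0119]), array([ 0.24 ,  1.321, -1.344]))
[ 0.38142797 -0.049495    1.70541646  0.15330957  2.05752329  1.82633999]
```

Converted, 0.416 m is 8.32, 0.248 m is 4.96, -1.344 rad is -26.88.

```bash
python3 jog.py '[[0.05, 2.86, 1.84, -2.32, 0, 0, 0], [0.05, 2.86, 1.84, -2.32, 0, 0, 0], [0.05, 2.86, 1.84, -2.32, 0, 0, 0], [0.05, 2.86, 1.84, -2.32, 0, 0, 0], [0.05, 2.86, 1.84, -2.32, 4.8, 26.42, -26.88], [0.05, 3.28, 4.96, -2.64, 4.8, 26.42, -26.88], [0.05, 3.28, 4.96, -2.64, 4.8, 26.42, -26.88], [0.05, 3.28, 4.96, -2.64, 4.8, 26.42, -26.88], [0.05, 3.28, 4.96, -2.64, 4.8, 26.42, -26.88], [0.05, 3.28, 4.96, -2.64, 4.8, 26.42, -26.88], [0.05, 2.82, 8.32, -2.38, 4.8, 26.42, -26.88], [0.05, 2.82, 8.32, -2.38, 4.8, 26.42, -26.88], [0.05, 2.82, 8.32, -2.38, 4.8, 26.42, -26.88], [0.05, 2.82, 8.32, -2.38, 4.8, 26.42, -26.88], [0.05, 2.82, 8.32, -2.38, 4.8, 26.42, -26.88], [0.05, 2.82, 8.32, -2.38, 4.8, 26.42, -26.88], [0.05, 2.82, 8.32, -2.38, 4.8, 26.42, -26.88], [0.05, 2.82, 8.32, -2.38, 4.8, 26.42, -26.88], [0.05, 2.82, 8.32, -2.38, 4.8, 26.42, -26.88], [0.05, 2.82, 8.32, -2.38, 4.8, 26.42, -26.88]]' 50; python3 - <<'E'
from h import *
p=placer(-.085,s=.0143,gz=.0229,up=.12);print(shift(*p),ctrl.get_obs()['q'])
E
```

```text
t: 48.38
tool_pos: [0.5962, -0.123, 0.2862]
tool_rot: [-1.808, -1.511, -0.918]
contact_force: [0.5, 0.7, -2.1]
opening: 0.0631
grip_force: 58.8
(array([-0.0841, -0.0642,  0.0524]), array([-0.008,  0.006, -0.015])) [-0.66862166  0.17668493  1.58536483  0.8354758   1.85647683 -0.4472945 ]
```

```bash
python3 - <<'E'
from h import *
p=placer(-.085,yaw=-.6,s=.0143,gz=.0229,up=.10);print(p[0],shift(*p))
E
```

```text
[ 0.53240571 -0.11839645  0.16840205] (array([-0.1006, -0.0616,  0.0637]), array([-0.254,  0.008,  0.158]))
```

Converted, -0.1006 m is -2.012, -0.08 m is -1.6, -0.254 rad is -5.08.

```bash
python3 jog.py '[[0.05, -0.4, -0.6, 0.4, -5.08, 0.16, 3.16], [0.05, -1, -1.232, 0.8, -5.08, 0.16, 3.16], [0.05, -1.6, -1.232, 1.2, -5.08, 0.16, 3.16], [0.05, -2.012, -1.232, 1.274, -5.08, 0.16, 3.16], [0.05, -2.012, -1.232, 1.274, -5.08, 0.16, 3.16], [0.05, -2.012, -1.232, 1.274, -5.08, 0.16, 3.16], [0.05, -2.012, -1.232, 1.274, -5.08, 0.16, 3.16]]' 50;  python3 jog.py '[[0.05, -0.4, 0, 0.272, 0, 0, 0], [0.05, -0.8, 0, 0.54, 0, 0, 0], [0.05, -1.2, 0, 0.82, 0, 0, 0], [0.05, -1.4, 0, 0.98, 0, 0, 0], [0.05, -1.48, 0, 1.03, 0, 0, 0], [0.05, -1.48, 0, 1.03, 0, 0, 0], [0.05, -1.48, 0, 1.03, 0, 0, 0]]' ; python3 - <<'E'
from h import *
p=placer(-.085,yaw=-.6,s=.0143,gz=.0229,up=0);print(shift(*p),ctrl.get_obs()['q'])
E
```

```text
t: 48.97
tool_pos: [0.5352, -0.1183, 0.1737]
tool_rot: [-2.068, -1.28, -1.079]
contact_force: [0.7, -0.2, -1.7]
opening: 0.0635
grip_force: 58.8
t: 49.55
tool_pos: [0.5349, -0.1186, 0.0826]
tool_rot: [-2.067, -1.278, -1.078]
contact_force: [-0.3, -0.5, -1.4]
opening: 0.0626
grip_force: 58.8
(array([-0.0121, -0.0024,  0.0074]), array([0.003, 0.002, 0.006])) [-0.7802783   0.17765032  1.97314851  0.90061459  1.46323007 -0.64920658]
```

Converted, -0.0115 m is -0.23, -0.009 m is -0.18.

```bash
python3 jog.py '[[0.05, -0.06, -0.04, 0.04, 0, 0, 0], [0.05, -0.12, -0.04, 0.08, 0, 0, 0], [0.05, -0.18, -0.04, 0.12, 0, 0, 0], [0.05, -0.23, -0.04, 0.144, 0, 0, 0], [0.05, -0.23, -0.04, 0.144, 0, 0, 0], [0.05, -0.23, -0.04, 0.144, 0, 0, 0]]' 50; python3 jog.py '[[0.05, -0.02, 0, 0.012, 0, 0, 0], [0.05, -0.04, 0, 0.026, 0, 0, 0], [0.05, -0.04, 0, 0.026, 0, 0, 0], [0.05, -0.04, 0, 0.026, 0, 0, 0]]' 50
```

```text
t: 50.05
tool_pos: [0.5318, -0.1177, 0.0679]
tool_rot: [-2.066, -1.275, -1.078]
contact_force: [-1.1, -0.4, 1.4]
opening: 0.0633
grip_force: 59.0
t: 50.38
tool_pos: [0.532, -0.1178, 0.0678]
tool_rot: [-2.062, -1.276, -1.08]
contact_force: [-4.9, -1.5, 11.5]
opening: 0.0629
grip_force: 60.1
```

Converted, 0.13 m is 2.6, -0.12 m is -2.4.

```bash
python3 jog.py '[[0.05, 0.03, 0, -0.02, 0, 0, 0], [0.05, 0.03, 0, -0.02, 0, 0, 0], [0.085, 0.03, 0, -0.02, 0, 0, 0], [0.085, 0.03, 0, -0.02, 0, 0, 0], [0.085, 0.03, 0, -0.02, 0, 0, 0], [0.085, 0.03, 0, -0.02, 0, 0, 0], [0.085, 0.03, 0, -0.02, 0, 0, 0], [0.085, 0.04, 0, -0.4, 0, 0, 0], [0.085, 0.04, 0, -1, 0, 0, 0], [0.085, 0.04, 0, -1.8, 0, 0, 0], [0.085, 0.6, 0, -2.2, 0, 0, 0], [0.085, 1.4, 0, -2.4, 0, 0, 0], [0.085, 2, 0, -2.4, 0, 0, 0], [0.085, 2.6, 0, -2.4, 0, 0, 0], [0.085, 2.6, 0, -2.4, 0, 0, 0], [0.085, 2.6, 0, -2.4, 0, 0, 0]]' 50; python3 - <<'E'
from h import *
T=cam('top');it=ctrl.get_image('top');b=brown(it)
for y,yaw in((.088,0),(0,-.3),(-.085,-.6)):
    c=list(pl(ST,[[-.053,y,0]])[0][:2])+[ST[2]+yaw]
    v,_=box(-.032,.032,-.015,.015,.01,.12); a=np.zeros(b.shape,np.uint8)
    cv2.fillConvexPoly(a,cv2.convexHull(proj(T,pl(c,v)).astype(np.int32)),1)
    r=cv2.dilate(a,np.ones((21,21)))>0; k=b&r; ys,xs=np.nonzero(k); p=np.nonzero(a)
    print(y,(b&(a>0)).sum(),a.sum(),k.sum(),'brown',*([xs.min(),xs.max(),ys.min(),ys.max()] if len(xs) else []),'pred',p[1].min(),p[1].max(),p[0].min(),p[0].max())
o=ctrl.get_obs()
print(shift([.585-.09*np.sin(.372)*0,-.3358,.22],down(-.372)))
print(shift([.50,-.25,.30],down(-.372)),o['q'])
E
```

```text
t: 51.72
tool_pos: [0.5209, -0.1382, 0.2418]
tool_rot: [-2.067, -1.281, -1.077]
contact_force: [-0.6, 0.2, -0.5]
opening: 0.0847
grip_force: 0.0
0.088 165 370 171 brown 211 224 215 238 pred 209 225 211 237
0 150 319 150 brown 243 255 209 232 pred 241 256 207 233
-0.085 171 358 171 brown 269 288 205 228 pred 266 289 202 230
(array([-0.102 ,  0.1466, -0.1085]), array([ 0.049, -0.956, -0.085]))
(array([-0.014 ,  0.0325, -0.1235]), array([ 0.049, -0.956, -0.085])) [-0.82493595 -0.05806457  1.91245973  0.88068431  1.68292775 -0.44326627]
```

```bash
python3 jog.py '[[0.06, 0, 0, -0.8, 0, 0, 0], [0.06, -0.28, 0.65, -1.6, 0.98, -19.12, -1.7], [0.06, -0.28, 0.65, -2.47, 0.98, -19.12, -1.7], [0.06, -0.28, 0.65, -2.47, 0.98, -19.12, -1.7], [0.06, -0.28, 0.65, -2.47, 0.98, -19.12, -1.7], [0.06, -2.04, 2.932, -2.17, 0.98, -19.12, -1.7], [0.06, -2.04, 2.932, -2.17, 0.98, -19.12, -1.7], [0.06, -2.04, 2.932, -2.17, 0.98, -19.12, -1.7], [0.06, -2.04, 2.932, -2.17, 0.98, -19.12, -1.7], [0.06, -2.04, 2.932, -2.17, 0.98, -19.12, -1.7], [0.06, -2.04, 2.932, -2.17, 0.98, -19.12, -1.7], [0.06, -2.04, 2.932, -2.17, 0.98, -19.12, -1.7], [0.06, -2.04, 2.932, -2.17, 0.98, -19.12, -1.7]]' 40; python3 - <<'E'
from h import *
n='wrist';C=cam(n);iw=ctrl.get_image(n);g=cv2.cvtColor(iw,cv2.COLOR_RGB2GRAY)
pr=proj(C,pl([.585,-.3358,-.372],[[0,.088*np.sin(a),.04+.088*np.cos(a)] for a in(-.1,0,.1)]));print(pr)
x,y=pr[1].astype(int);x0,y0=max(x-70,0),max(y-70,0)
h=cv2.HoughCircles(cv2.GaussianBlur(g[y0:y+70,x0:x+70],(0,0),1),cv2.HOUGH_GRADIENT,1,50,param1=80,param2=10,minRadius=14,maxRadius=30);print(None if h is None else h[0][:1]+[x0,y0,0])
print(shift([.585,-.3358,.104],down(-.372)))
t=[]
C=cam('top');im=ctrl.get_image('top');s=5
B=cv2.resize(im[150:270,190:350,::-1],None,fx=s,fy=s,interpolation=cv2.INTER_CUBIC)
def dr(p,L):
    q=(proj(C,pl(p,L[0]))-[190,150]+.5)*s
    for a,b in L[1]: cv2.line(B,tuple(int(v) for v in q[a]),tuple(int(v) for v in q[b]),(0,255,0),1)
se=list(pl(ST,[[.061-.033,0,0]])[0][:2])+[ST[2]]
dr(se,box(-.033,.033,-.1,.1,.01,.02));dr(se,box(-.007,.007,-.06,.06,.02,.054))
cv2.imwrite('pics/fin.png',B);print(B.shape)
E
```

```text
t: 52.85
tool_pos: [0.5841, -0.3367, 0.2205]
tool_rot: [-2.595, -1.769, -0.003]
contact_force: [0.1, -0.3, 0.6]
opening: 0.0599
grip_force: 0.0
[[253.85777587 200.15547423]
 [253.8426732  189.59099286]
 [253.82750215 178.42837325]]
[[253.5        191.5         18.79999924]]
(array([0.001 , 0.0002, 0.1169]), array([ 0.001, -0.001, -0.002]))
(600, 800, 3)
```

View pics/fin.png

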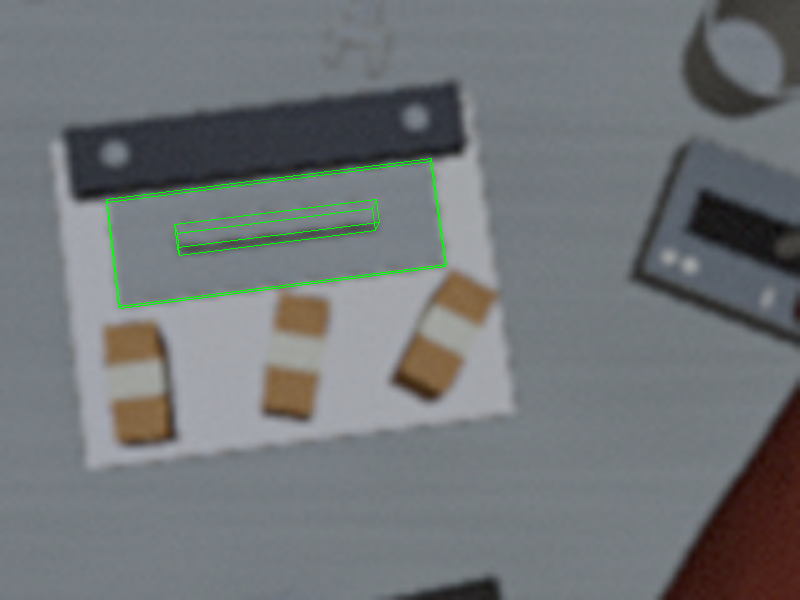

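Straightedge flush along the block and centred; cartons stand at (138,380), (298,355) and (445,335), all in front of it on the board. Lever still upright. Check the jug clearance, then grip the ball.

```bash
python3 - <<'E'
from h import *
C=cam('top');print(unproj(C,np.array([537,246])/1.5625,.05))
E
python3 jog.py '[[0.05, 0.02, 0, 0.8, 0, 0, 0], [0.05, 0.02, 0, 1.6, 0, 0, 0], [0.05, 0.02, 0, 2.28, 0, 0, 0], [0.05, 0.02, 0, 2.28, 0, 0, 0], [0.05, 0.02, 0, 2.28, 0, 0, 0], [0.02, 0.02, 0, 2.28, 0, 0, 0], [0.02, 0.02, 0, 2.28, 0, 0, 0], [0.02, 0.02, 0, 2.28, 0, 0, 0], [0.02, 0.02, 0, 2.28, 0, 0, 0], [0.02, 0.02, 0, 2.28, 0, 0, 0], [0.02, 0.02, 0, 2.28, 0, 0, 0]]' 40
```

```text
[ 0.7129775  -0.32973673  0.05      ]
t: 53.87
tool_pos: [0.585, -0.3357, 0.1103]
tool_rot: [2.594, 1.771, -0.001]
contact_force: [-8.8, 2.9, 4.7]
opening: 0.0277
grip_force: 39.0
```

Converted, 0.06 m is 1.2, 0.0567 m is 1.134.

```bash
python3 jog.py '[[0.02, 0.176, 0, 0.008, 0, 0, 0], [0.02, 0.35, 0, 0.036, 0, 0, 0], [0.02, 0.52, 0, 0.078, 0, 0, 0], [0.02, 0.686, 0, 0.138, 0, 0, 0], [0.02, 0.844, 0, 0.216, 0, 0, 0], [0.02, 0.994, 0, 0.308, 0, 0, 0], [0.02, 1.134, 0, 0.414, 0, 0, 0], [0.02, 1.2, 0, 0.464, 0, 0, 0], [0.02, 1.2, 0, 0.464, 0, 0, 0], [0.02, 1.2, 0, 0.464, 0, 0, 0]]' 40
```

```text
t: 54.7
tool_pos: [0.608, -0.2787, 0.0864]
tool_rot: [2.594, 1.772, 0.003]
contact_force: [-4.5, 4.8, 3.4]
opening: 0.0279
grip_force: 42.3
```

Units first: shifts go in units of 50 mm and turns go in units of 0.05 rad. So 0.006 m is 0.12, 0.004 m is 0.08.

```bash
python3 jog.py '[[0.02, 0.06, 0, 0.04, 0, 0, 0], [0.02, 0.12, 0, 0.08, 0, 0, 0], [0.02, 0.12, 0, 0.08, 0, 0, 0], [0.02, 0.12, 0, 0.08, 0, 0, 0]]' 40; python3 jog.py '[[0.06, -0.06, 0, -0.04, 0, 0, 0], [0.06, -0.06, 0, -0.04, 0, 0, 0], [0.06, -0.06, 0, -0.04, 0, 0, 0], [0.06, -0.06, 0, -0.8, 0, 0, 0], [0.06, -0.06, 0, -1.6, 0, 0, 0], [0.06, -0.4, 0, -2.4, 0, 0, 0], [0.06, -1, 0, -2.8, 0, 0, 0], [0.06, -1, 0, -2.8, 0, 0, 0], [0.06, -1, 0, -2.8, 0, 0, 0], [0.06, -1, 0, -2.8, 0, 0, 0]]' 40; python3 - <<'E'
from h import *
n='wrist';C=cam(n);g=cv2.cvtColor(ctrl.get_image(n),cv2.COLOR_RGB2GRAY)
pr=proj(C,pl([.585,-.3358,-.372],[[0,.088*np.sin(a),.04+.088*np.cos(a)] for a in(.5,.6,.7)]));print(pr)
x,y=pr[1].astype(int);x0,y0=max(x-60,0),max(y-60,0)
h=cv2.HoughCircles(cv2.GaussianBlur(g[y0:y+60,x0:x+60],(0,0),1),cv2.HOUGH_GRADIENT,1,50,param1=80,param2=10,minRadius=10,maxRadius=28);print(None if h is None else h[0][:2]+[x0,y0,0])
E
```

```text
t: 55.03
tool_pos: [0.6088, -0.2768, 0.0846]
tool_rot: [2.591, 1.77, -0.007]
contact_force: [-12.7, -2.9, 10.5]
opening: 0.0279
grip_force: 42.9
t: 55.87
tool_pos: [0.5912, -0.3196, 0.2182]
tool_rot: [-2.593, -1.771, -0.002]
contact_force: [-0.2, -0.7, -0.6]
opening: 0.0602
grip_force: 0.0
[[253.47900307 156.77723455]
 [253.48958859 146.00149731]
 [253.50203938 135.89166348]]
[[255.5        135.5         19.10000038]]
```

The lever is hard over at about 0.70 rad. One last check of the cartons and straightedge, then hand in.

Converted, -0.06 m is -1.2, -0.03 m is -0.6.

```bash
python3 jog.py '[[0.06, 0, 0, -0.6, 0, 0, 0], [0.06, 0, 0, -1.2, 0, 0, 0], [0.06, 0, 0, -1.2, 0, 0, 0], [0.06, 0, 0, -1.2, 0, 0, 0], [0.06, 0, 0, -1.2, 0, 0, 0]]'; python3 - <<'E'
from h import *
T=cam('top');it=ctrl.get_image('top');b=brown(it);ok=True
for y,yaw in((.088,0),(0,-.3),(-.085,-.6)):
    c=list(pl(ST,[[-.053,y,0]])[0][:2])+[ST[2]+yaw]
    v,_=box(-.032,.032,-.015,.015,.01,.12); a=np.zeros(b.shape,np.uint8)
    cv2.fillConvexPoly(a,cv2.convexHull(proj(T,pl(c,v)).astype(np.int32)),1)
    k=(b&(cv2.dilate(a,np.ones((21,21)))>0)).sum(); i=(b&(a>0)).sum(); print(y,i,k); ok&=i>130 and k-i<15
g=cv2.imread('pics/raw_top.png')[150:210,190:290,::-1].astype(int); print(np.abs(g-it[150:210,190:290]).mean())
print(ok)
if ok: print(ctrl.finish_job())
E
```

```text
t: 56.33
tool_pos: [0.591, -0.319, 0.2766]
tool_rot: [-2.591, -1.771, 0.0]
contact_force: [0.4, 0.6, 0.0]
opening: 0.0598
grip_force: 0.0
0.088 163 168
0 148 148
-0.085 173 173
6.8358888888888885
True
the job is handed in; nothing more can be done
None
```

The job is handed in at about 56 s: the selector went to off first and last to the two-dot side (about 0.70 rad), the straightedge is flush and centred on the stop block, and all three cartons stand on their ends on the board in front of it, one of them set up again after it was knocked over.

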